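# Return the hand tools to their cut-outs in the foam-lined tray

### The job

Put the four hand tools back in the foam-lined tray: the pliers, the spring clamp, the dusting brush and the cold chisel, each in the cut-out that has its outline, lying flat and fully down on the floor of the cut-out. Somebody put the cold chisel into the brush's cut-out, so it has to come out of there first.

Things in the scene. Friction and masses are not known exactly. Their poses are not given: they have to be found in the camera images.
- cold_chisel: Dark steel cold chisel, 200 mm long (own y): round shaft 16 mm thick, flat blade 24 mm wide at the -y end. At the start it lies wrongly in the brush's cut-out, y axes agreeing. Origin: underside of the shaft at mid length, z up. Grasp across the shaft (along x) at y = +10 mm. 0.3 kg.
- dusting_brush: Dusting brush lying flat, 192 mm long (own y), 15 mm thick: bristle head 42 mm wide, y -96 to -24, tapering to a wooden handle 16 mm wide, y +5 to +96. Origin: centre of its underside, z up. Grasp across the handle (along x) at y = +14 mm. 0.07 kg.
- pliers: Pliers with blue handles lying flat, 165 mm long (own y), 12 mm thick: jaws at the -y end, up to 24 mm wide, handles spreading to 56 mm at the +y end. Origin: centre of its underside, z up. Grasp across it (along x) at y = 0, 32 mm wide there. 0.19 kg.
- spring_clamp: Black spring clamp lying flat, 113 mm long (own y), 21 mm thick: closed jaws, 30 mm wide, at the -y end, handles spreading to 62 mm at the +y end. Origin: centre of its underside, z up. Grasp across it (along x) at y = 0, 28 mm wide there. 0.07 kg.
- chisel_insert: Foam insert 88 (x) x 225 (y) x 30 mm, one of 4 side by side in a steel tray. Origin: centre of underside. Cut-out floor at z 18 mm; a finger trough, y -30 to 30, floor z 12, crosses all inserts. Cold chisel's cut-out: y -108 to 108, 32 mm wide, 40 at the -y end. With origins and y axes agreeing the chisel has 8 mm all round. Empty at the start.
- brush_insert: Foam insert 88 (x) x 225 (y) x 30 mm, one of 4 side by side in a steel tray. Origin: centre of underside. Cut-out floor at z 18 mm; a finger trough, y -30 to 30, floor z 12, crosses all inserts. Brush's cut-out: y -104 to 104, 58 mm wide at the -y end (bristles), 33 at the +y end (handle). With origins and y axes agreeing (not reversed) the brush has 8 mm all round. The chisel lies in it.
- pliers_insert: Foam insert 88 (x) x 225 (y) x 30 mm, one of 4 side by side in a steel tray. Origin: centre of underside. Cut-out floor at z 18 mm; a finger trough, y -30 to 30, floor z 12, crosses all inserts. Pliers' cut-out: y -91 to 91, 28 to 42 mm wide at the -y end (jaws), up to 72 at the +y end. With origins and y axes agreeing (not reversed) the pliers have 8 mm all round. Empty.
- clamp_insert: Foam insert 88 (x) x 225 (y) x 30 mm, one of 4 side by side in a steel tray. Origin: centre of underside. Cut-out floor at z 18 mm; a finger trough, y -30 to 30, floor z 12, crosses all inserts. Clamp's cut-out, the shortest: y -65 to 65, 30 to 46 mm wide at the -y end (jaws), up to 78 at the +y end. With origins and y axes agreeing (not reversed) the clamp has 8 mm all round. Empty.
- tool_tray: Shallow grey steel tray, 360 mm wide (own y) and 233 mm deep, fixed on the bench; it holds the four foam inserts in a row along its y, in an order that varies. Its walls, 31 mm high, stand 2 mm outside the inserts' edges: beside the outer inserts do not lower fully opened fingers. Origin: centre of its underside.

How it is judged:
By the outcome, as a careful person would: the job done as asked, in the order asked, and still so for the second after the job is handed in, with the robot touching nothing.
It also fails if it takes over 99 s, if anything falls off the work surface, if the arm or the gripper's body presses on something with over 40 N, if the wrist force passes 120 N, or if a joint passes its speed limit or range.

### The arm

A 7-joint arm with a two-finger parallel gripper is mounted at the origin on a cart in front of the work surface, level with it; the furniture and walls round the work are solid. World frame = base frame: x ahead of the robot, y to its left, z up, the work surface at z = 0. Lengths are in m, angles in degrees, forces in N, time in s.
With the tool pointing down it reaches from about 0.4 to 0.9 m from the base axis. Payload 5.5 kg.
Tool frame: the origin (TCP) lies at the very end of the fingers, on their centre line; the grasp point (between the pads) lies 19 mm behind it; z points along the fingers, y is the line along which they close (so a half turn about z gives the same grasp; the last joint's range is limited). The gripper opens to 85 mm and grips with 20 to 120 N. Pads are 22 mm wide; open, the fingers measure 114 mm over their backs; the gripper's body (76 mm by 85 mm) begins 54 mm behind the grasp point. The pads swing forward as they close: fully open they stand 13 mm farther back than shut.
Start: joints at [-51.669, 28.699, -24.465, 88.831, 12.651, 65.22, -12.049], TCP at [0.257, 0.597, 0.203] pointing down, gripper open.
Joint ranges: [-164.97, 164.97], [-17.58, 116.51], [-87.97, 89.64], [11.32, 138.91], [-80.73, 260.73], [10.89, 115.49], [-147.41, 147.41]. Speed limits (degrees/s): [147.25, 147.25, 180, 180, 180, 180, 180].

### API

Orientations are given as [roll, pitch, yaw] about the fixed x, y, z axes, in that order (R = Rz(yaw) Ry(pitch) Rx(roll)).
In Python, from rig import sensors, optics, bot gives the robot as it stands.
- The arm moves only by the shell command python3 -m pendant 'ROWS' [FORCE]. ROWS is JSON, a list that holds one entry, the list of rows, each a list of 7 numbers: the shift along the tool's x, y, z in mm, then the turn, a rotation vector about the tool's x, y, z in rad, then the opening, from 0 (shut) to 1 (fully open). In form: [[[dx, dy, dz, ax, ay, az, claw], ...]]. A call has 1 to 12 rows; each row shifts and turns the commanded pose from where the row before left it, along the tool's axes as they then stand; what a row does not reach is not made up. A row lasts 1/12 s, in which the tool goes at most 41.7 mm and 7.16 degrees, less where a joint would pass 70% of its speed; a pose out of reach is approached as far as the arm can. A call is refused whole if a number of a shift passes 41.7 or a number of a turn 0.125, either way. A call with a gripper value outside its range is refused whole. The fingers move at their own pace and stop on an object; FORCE is the grip in N (left out, the last holds). Time passes only in rows, so rows that do not move let the fingers close. It gives the time, the measured TCP pose, the force, the opening and the grip force at its end, in the units of the state.
- sensors.get_obs(): the state, without advancing time (a new reading comes with each control period).
- optics.camera(name): name is "side" or "top"; returns (picture, depth): 420x560x3 uint8, red, green, blue; 420x560 float32, m along the optical axis (not along the pixel's ray), 0 where there is no reading.
- optics.camera_params(name): a dict with "K" (3x3 intrinsics, pixels), "distortion" ([k1, k2, p1, p2, k3] as OpenCV has them; the pictures are not rectified), "xyz" and "attitude" of the camera in the world. Camera axes: x right, y down, z forward; pixel columns grow to the right and rows downward; lengths in m; the calibration is good to about 2 mm. A picture is of the moment at which its call begins. camera_params takes no time and is no camera call.
- bot.sign_off(): hands the job in; it is judged then, once.
The state is a dict: "time": time; "q": joint angles; "joint_vel": joint speeds; "joint_torque": joint torques, N m; "tcp_pos": TCP position; "tcp_rot": TCP orientation; "wrist_force": force on the tool from outside, world axes, zero at the start; "wrist_torque": the same for the moment, N m; "opening": finger opening in m; "grasp_force": force on a finger pad.
Only numpy, scipy, OpenCV 4.12 (cv2) and the standard library are available. Lean on these libraries where they do the work, as an engineer would, in place of code of your own. Each camera call takes 0.05 s, during which the arm holds its last target. There are 200 camera calls.

## Working session

There is one attempt and no reset: what is moved stays moved. The work goes in short steps, Python scripts to look and compute and a shell command to move; the robot and the scene stay as the last step left them, time stands still between calls to the robot, and variables do not carry over. Pictures are saved under pics/ and viewed, at most 17 in all, crops included, and the job is handed in when it is done.

```bash
ls; mkdir -p pics; python3 - <<'E'
from rig import sensors, optics, bot
import cv2,numpy as np
o=sensors.get_obs();print(o)
for n in("top","side"):
    p,d=optics.camera(n);cv2.imwrite(f"pics/{n}0.png",p[:,:,::-1]);np.save(f"{n}0.npy",d);np.save(f"{n}0p.npy",p)
    print(n,optics.camera_params(n))
E
```

```text
pics
{'time': 0.0, 'q': array([-51.66859234,  28.75425668, -24.45167764,  88.89493497,
        12.65136479,  65.21934496, -12.05120713]), 'joint_vel': array([ 0.08414566,  0.09248402, -0.03321213,  0.06744455,  0.06011881,
       -0.02397063,  0.0188681 ]), 'joint_torque': array([ 3.77867846e-04, -5.69509006e+01, -5.81615567e+00, -2.80938631e+01,
        1.05720395e-02,  1.20333073e-02,  1.62877490e-05]), 'tcp_pos': array([0.25634392, 0.5964669 , 0.20222679]), 'tcp_rot': array([-1.79884963e+02, -2.44438579e-03,  1.56749492e+02]), 'wrist_force': array([ 0.2048979 , -0.48171595, -0.15406834]), 'wrist_torque': array([ 0.022924  , -0.02451157,  0.02523811]), 'grasp_force': 0.0, 'opening': 0.08529794297026512}
top {'K': array([[489.6962282 ,   0.        , 282.76557115],
       [  0.        , 489.6962282 , 215.23624713],
       [  0.        ,   0.        ,   1.        ]]), 'distortion': array([0.01547856, 0.        , 0.        , 0.        , 0.        ]), 'xyz': array([ 0.47477865, -0.04881651,  1.20791697]), 'attitude': array([-173.12330697,    0.28334583,  -90.43039746])}
side {'K': array([[481.91957289,   0.        , 272.1930543 ],
       [  0.        , 481.91957289, 202.816834  ],
       [  0.        ,   0.        ,   1.        ]]), 'distortion': array([-0.12719096,  0.        ,  0.        ,  0.        ,  0.        ]), 'xyz': array([0.42185036, 0.96932446, 0.51091234]), 'attitude': array([-112.78307228,   -1.52442325, -168.84353384])}
```

View pics/top0.png

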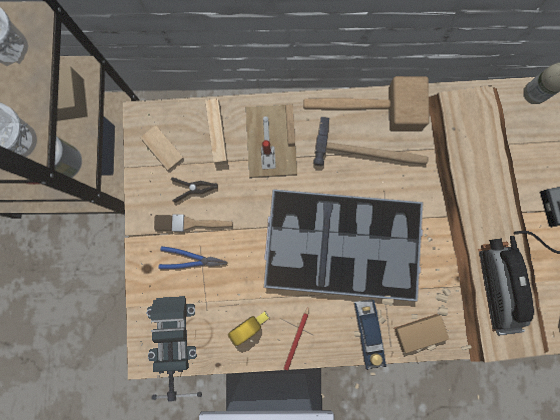

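View pics/side0.png

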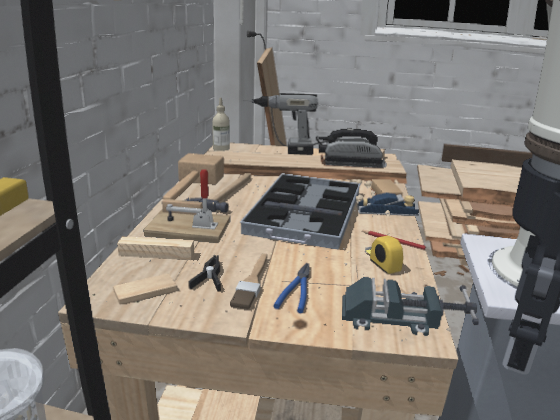

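The top view shows the clamp around (195,188), brush (193,223) and pliers (193,260). The tray is at (267–423,190–300) with the chisel in the second slot, column 325. Next I'll enlarge the tray and the tools.

```bash
python3 - <<'E'
import cv2,numpy as np
p=np.load("top0p.npy")[:,:,::-1]
cv2.imwrite("pics/tray.png",cv2.resize(p[184:306,260:430],None,fx=4.6,fy=4.6,interpolation=cv2.INTER_CUBIC))
cv2.imwrite("pics/tools.png",cv2.resize(p[170:276,140:240],None,fx=5.6,fy=5.6,interpolation=cv2.INTER_CUBIC))
E
```

```text
(no output)
```

View pics/tray.png

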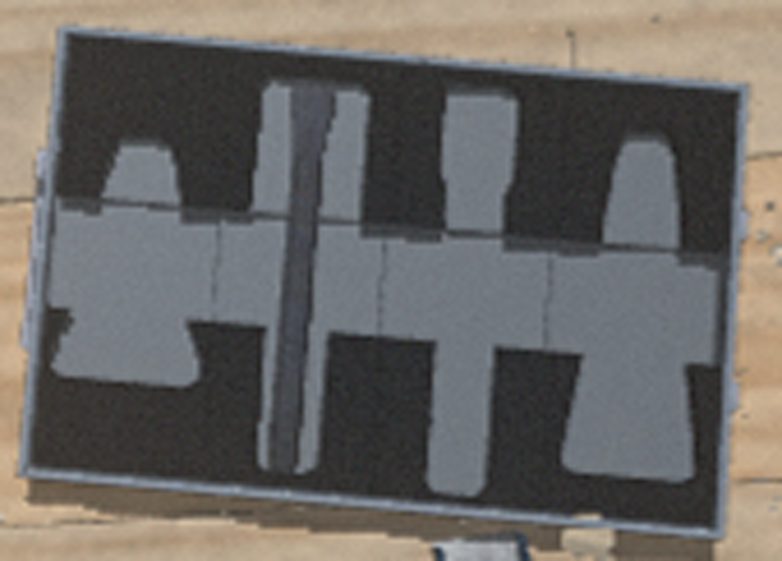

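View pics/tools.png

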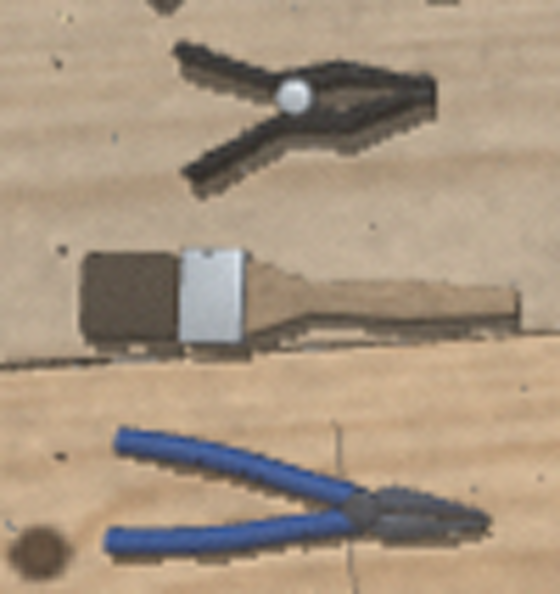

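The inserts, left to right, are clamp, brush with the chisel in it, chisel and pliers. All their jaw or bristle ends point up in the image (+x world). On the bench, the clamp and pliers have their jaws to the right, and the brush has its bristles to the left. I'll build a height map from depth to get shadow-free masks.

```bash
cat >h.py <<'E'
from rig import sensors, optics, bot
import cv2,numpy as np
from scipy.spatial.transform import Rotation as Ro
def cal(n):
    c=optics.camera_params(n);return np.array(c["K"]),np.array(c["distortion"]),np.array(c["xyz"]),Ro.from_euler('xyz',c["attitude"],degrees=True).as_matrix()
def rays(n,uv):
    K,D,t,R=cal(n);a=cv2.undistortPoints(np.array(uv,float).reshape(-1,1,2),K,D)[:,0]
    return t,np.c_[a,np.ones(len(a))]@R.T
def plane(n,uv,z):
    t,r=rays(n,uv);return t+r*((z-t[2])/r[:,2])[:,None]
def cloud(n,d):
    v,u=np.mgrid[:420,:560];t,r=rays(n,np.c_[u.ravel(),v.ravel()])
    return (t+r*d.reshape(-1,1)).reshape(420,560,3)
def proj(n,P):
    K,D,t,R=cal(n);return cv2.projectPoints(np.array(P,float),R.T,-R.T@t,K,D)[0][:,0]
E
python3 - <<'E'
from h import *
d=np.load("top0.npy");p=np.load("top0p.npy");C=cloud("top",d)
Z=C[...,2]
print("bench z",np.median(Z[200:215,140:170]),Z[200:215,140:170].std())
print("tray picks",plane("top",[(62/4.6+260,30/4.6+184),(745/4.6+260,87/4.6+184),(720/4.6+260,535/4.6+184),(25/4.6+260,472/4.6+184)],.031).round(4))
m=((Z>.006)&(Z<.05)).astype(np.uint8)
m[:, 440:]=0
n,l,s,c=cv2.connectedComponentsWithStats(m)
for i in range(1,n):
    if s[i,4]>80 : print(i,s[i],np.median(C[l==i],0).round(3),Z[l==i].max().round(3))
cv2.imwrite("pics/z.png",cv2.resize((np.clip(Z/.035,0,1)*255).astype(np.uint8)[150:310,130:430],None,fx=2.6,fy=2.6,interpolation=cv2.INTER_NEAREST))
E
```

```text
bench z 0.001386657839147598 0.05686585126699644
tray picks [[ 0.6776 -0.0219  0.031 ]
 [ 0.6441 -0.3814  0.031 ]
 [ 0.4116 -0.3588  0.031 ]
 [ 0.4461 -0.0016  0.031 ]]
2 [  0  25  27  40 377] [1.039 0.622 0.029] 0.05
3 [ 302   80  125   53 1349] [ 0.886 -0.229  0.043] 0.05
20 [429  92  11  51 279] [ 0.882 -0.433  0.01 ] 0.029
35 [205  99  23  67 912] [0.825 0.119 0.033] 0.04
57 [ 245  104   52   76 3043] [ 0.8   -0.017  0.02 ] 0.05
87 [ 312  117  116   49 1361] [ 0.775 -0.217  0.021] 0.034
98 [ 16 121  19  35 273] [0.805 0.583 0.029] 0.05
103 [140 123  44  48 875] [0.791 0.258 0.013] 0.022
220 [ 22 163  24  18 178] [0.726 0.551 0.029] 0.05
284 [170 178  48  25 391] [0.689 0.175 0.018] 0.026
333 [  264   190   159   118 15082] [ 0.544 -0.19   0.03 ] 0.042
415 [154 214  79  18 842] [0.601 0.208 0.015] 0.022
485 [158 246  69  24 594] [0.508 0.185 0.012] 0.019
622 [ 146  296   56  105 2644] [0.307 0.219 0.031] 0.05
648 [ 354  300   32   70 1335] [ 0.338 -0.245  0.03 ] 0.05
683 [284 308  25  63 275] [ 0.319 -0.073  0.009] 0.016
698 [ 395  311   45   42 1242] [ 0.334 -0.363  0.031] 0.039
701 [249 312  20  20 147] [0.369 0.016 0.013] 0.05
```

View pics/z.png

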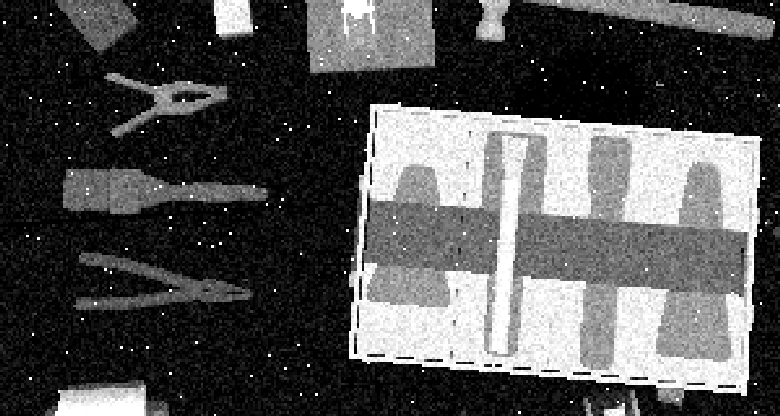

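```bash
cat >m.py <<'E'
from h import *
def pose(P,sgn,name=""):
    """PCA axis of mirror-symmetric tool; sgn: desired own-y direction vector"""
    P=P[:,:2];c=P.mean(0);w,v=np.linalg.eigh(np.cov((P-c).T));y=v[:,1]
    if y@np.array(sgn)<0:y=-y
    x=np.array([y[1],-y[0]])
    a=(P-c)@y;b=(P-c)@x;lo,hi=a.min(),a.max()
    # centre line: mid of lateral extents
    mid=(b.min()+b.max())/2
    o=c+y*(lo+hi)/2
    yaw=np.degrees(np.arctan2(x[1],x[0]))
    print(name,"org",o.round(4),"yaw",yaw.round(1),"len",((hi-lo)*1e3).round(0),"wid",((b.max()-b.min())*1e3).round(0),"latmid",(mid*1e3).round(1))
    for s in np.arange(-90,91,20)/1e3:
        q=b[abs(a-(lo+hi)/2-s)<.005]
        if len(q):print("  y%4d: %.0f..%.0f"%(s*1e3,q.min()*1e3,q.max()*1e3),end="")
    print()
    return o,yaw
E
python3 - <<'E'
from m import *
d=np.load("top0.npy");p=np.load("top0p.npy");C=cloud("top",d);Z=C[...,2]
m=((Z>.005)&(Z<.05)).astype(np.uint8)
n,l,s,c=cv2.connectedComponentsWithStats(m)
def comp(u,v):
    sub=l[v-4:v+5,u-4:u+5];i=np.bincount(sub[sub>0]).argmax()
    k=cv2.morphologyEx((l==i).astype(np.uint8),cv2.MORPH_OPEN,np.ones((2,2)));return k>0
hz={"clamp":(197,187,.018,(0,1)),"brush":(193,223,.013,(0,-1)),"pliers":(205,262,.010,(0,1))}
for k,(u,v,h,sg) in hz.items():
    mk=comp(u,v);vv,uu=np.nonzero(mk);pose(plane("top",np.c_[uu,vv],h),sg,k)
# chisel: z>0.029 inside slot; near-colour
ch=((Z>.026)&(Z<.045)).astype(np.uint8)
mk=np.zeros_like(ch);cv2.fillPoly(mk,[np.array([(317,207),(337,207),(327,283),(317,283)])],1)
n2,l2,s2,_=cv2.connectedComponentsWithStats(ch&mk);i=1+s2[1:,4].argmax();vv,uu=np.nonzero(l2==i);pose(plane("top",np.c_[uu,vv],.032),(-1,0),"chisel")
mk=comp(300,200);vv,uu=np.nonzero(mk);q=plane("top",np.c_[uu,vv],.031)[:,:2].astype(np.float32)
r=cv2.minAreaRect(q);print("tray",r)
c0=np.array(r[0]);
# recesses: components with z .008-.0245 in tray, floors
R=((Z>.004)&(Z<.024)).astype(np.uint8);R[:,:266]=0;R[:,421:]=0;R[:195]=0;R[295:]=0
R=cv2.morphologyEx(R,cv2.MORPH_OPEN,np.ones((3,3)))
e=np.array([np.cos(np.radians(84.7)),np.sin(np.radians(84.7))]);f=np.array([-e[1],e[0]])
vv,uu=np.nonzero(R);P=plane("top",np.c_[uu,vv],.030)[:,:2]-c0;a=P@e;b=P@f
for y in (-85,-60,-45,45,60,80,95):
    x=np.sort(a[abs(b*1e3-y)<2]);g=np.split(x,np.nonzero(np.diff(x)>.006)[0]+1)
    print(y,[(int(t[0]*1e3),int(t[-1]*1e3)) for t in g if len(t)>3])
E
```

```text
clamp org [0.6853 0.1716] yaw 7.4 len 110.0 wid 61.0 latmid 1.9
  y -50: -7..6  y -30: -14..11  y -10: -14..17  y  10: -13..14  y  30: -23..25  y  50: -29..33
brush org [0.5986 0.1741] yaw 178.4 len 192.0 wid 40.0 latmid 0.2
  y -90: -19..19  y -70: -19..18  y -50: -19..20  y -30: -20..20  y -10: -13..15  y  10: -6..7  y  30: -9..6  y  50: -9..8  y  70: -7..6  y  90: -5..5
pliers org [0.5091 0.1744] yaw -5.1 len 164.0 wid 52.0 latmid 0.0
  y -70: -5..5  y -50: -9..11  y -30: -10..9  y -10: -15..13  y  10: -19..18  y  30: -23..22  y  50: -24..25  y  70: -26..26
chisel org [ 0.5449 -0.1427] yaw 84.3 len 185.0 wid 20.0 latmid 0.2
  y -90: -10..10  y -70: -8..9  y -50: -8..7  y -30: -7..8  y -10: -6..8  y  10: -8..7  y  30: -7..7  y  50: -7..8  y  70: -8..7  y  90: -7..7
tray ((0.5358438491821289, -0.18869243562221527), (0.3720371425151825, 0.2525380551815033), 84.52503204345703)
-85 [(-136, -116), (-61, -29), (16, 35)]
-60 [(-144, -135), (-123, -113), (-57, -38), (19, 36), (55, 62), (130, 150)]
-45 [(-145, -111), (-49, -42), (25, 37), (56, 71), (117, 132), (139, 151)]
45 [(-155, -133), (-126, -102), (-52, -47), (-40, -31), (33, 38), (95, 105), (119, 167)]
60 [(-163, -144), (-125, -98), (-44, -29), (32, 37), (56, 61)]
80 [(-161, -154), (-142, -123), (-111, -100), (-50, -28), (30, 38)]
95 []
```

```bash
cat >g.py <<'E'
import sys
from h import *
def go(x,y,z,yaw):
    o=sensors.get_obs();R=Ro.from_euler('xyz',o["tcp_rot"],degrees=True)
    G=Ro.from_euler('xyz',[180,0,yaw],degrees=True)
    d=np.array([x,y,z])-o["tcp_pos"];dp=R.inv().apply(d)*1e3;rv=(R.inv()*G).as_rotvec()
    print("t %.1f"%o["time"],"pos",o["tcp_pos"].round(4),"rot",o["tcp_rot"].round(1),"q",o["q"].round(0),"open %.4f"%o["opening"],"F",o["wrist_force"].round(1))
    print("shift mm (cur axes)",dp.round(1),"after turn",(G.inv().apply(d)*1e3).round(1),"turn",rv.round(3))
    print("rows min",np.abs(dp).max()/41.7,np.linalg.norm(rv)/.125)
if __name__=="__main__":go(*map(float,sys.argv[1:]))
E
python3 - <<'E'
from h import *
P=plane("top",[(260+310/4.6,184+82/4.6),(260+285/4.6,184+472/4.6)],.032);print(P.round(4),P.mean(0),np.linalg.norm(P[0]-P[1]))
E
python3 g.py .544 -.143 .2 -5.5
```

```text
[[ 0.6485 -0.1525  0.032 ]
 [ 0.4451 -0.1359  0.032 ]] [ 0.54683158 -0.14420217  0.032     ] 0.20405451600016117
t 0.1 pos [0.2563 0.5966 0.2024] rot [-179.9   -0.   156.8] q [-52.  29. -24.  89.  13.  65. -12.] open 0.0854 F [0.5 0.2 1. ]
shift mm (cur axes) [-556.2 -566.     3.3] after turn [357.2 708.6   2.4] turn [-1.000e-03  3.000e-03  2.832e+00]
rows min 13.572616286010238 22.654671271303798
```

```bash
python3 -m pendant '[[[-28,-28,0,0,0,0.1,1],[-25,-31,0,0,0,0.1,1],[-22,-33,0,0,0,0.1,1],[-18,-35,0,0,0,0.1,1],[-15,-37,0,0,0,0.1,1],[-11,-38,0,0,0,0.1,1],[-7,-39,0,0,0,0.1,1],[-3,-40,0,0,0,0.1,1],[1,-40,0,0,0,0.1,1],[5,-39,0,0,0,0.1,1]]]'; python3 g.py .536 -.1426 .1 -5.5
```

```text
time: 0.93
tcp_pos: [0.0878, 0.3056, 0.2026]
tcp_rot: [180.0, 0.1, 99.0]
wrist_force: [-1.2, 1.7, 0.4]
opening: 0.0854
grasp_force: 0.0
t 0.9 pos [0.0878 0.3056 0.2026] rot [1.8e+02 1.0e-01 9.9e+01] q [-49.  -9. -27. 131.  -5.  57. -64.] open 0.0854 F [-1.2  1.7  0.4]
shift mm (cur axes) [-512.6  372.5  103.7] after turn [489.1 403.2 102.6] turn [2.000e-03 1.000e-03 1.824e+00]
rows min 12.292359130964682 14.590070482581286
```

My turn compensation had the wrong sign, so the arm folded towards the base; nothing was touched. I'll move out first, then across.

```bash
python3 -m pendant '[[[0,40,0,0,0,0,1],[0,40,0,0,0,0,1],[0,40,0,0,0,0,1],[0,40,0,0,0,0,1],[-15,38,0,0,0,0,1],[-25,32,0,0,0,0,1],[-30,28,0,0,0,0,1],[-32,26,0,0,0,0,1],[-32,26,0,0,0,0,1],[-32,26,0,0,0,0,1],[-32,25,0,0,0,0,1],[-32,20,0,0,0,0,1]]]'; python3 g.py .536 -.1426 .1 174.5
```

```text
time: 1.93
tcp_pos: [0.5039, 0.1425, 0.2031]
tcp_rot: [180.0, 0.0, 99.4]
wrist_force: [0.2, 1.0, 0.4]
opening: 0.0853
grasp_force: 0.0
t 1.9 pos [0.5039 0.1425 0.2031] rot [180.    0.   99.4] q [-17.  14.  -1. 108.   0.  58. -10.] open 0.0853 F [0.2 1.  0.4]
shift mm (cur axes) [-286.5  -15.1  103.1] after turn [ -59.3 -280.8  103.1] turn [ 0.    0.   -1.31]
rows min 6.871217177887842 10.48000124950179
```

```bash
python3 -m pendant '[[[-40.9,-2.2,5,0,0,0,0.6],[-40.9,-2.2,5,0,0,0,0.6],[-40.9,-2.2,5,0,0,0,0.6],[-40.9,-2.2,5,0,0,0,0.6],[-40.9,-2.2,5,0,0,0,0.6],[-40.9,-2.2,5,0,0,0,0.6],[-40.9,-2.2,5,0,0,0,0.6],[0,0,0,0,0,-0.122,0.6],[0,0,0,0,0,-0.122,0.6],[0,0,0,0,0,-0.122,0.6],[0,0,0,0,0,-0.122,0.6],[0,0,0,0,0,-0.122,0.6]]]' >/dev/null; python3 -m pendant '[[[0,0,10,0,0,-0.12,0.6],[0,0,10,0,0,-0.12,0.6],[0,0,10,0,0,-0.12,0.6],[0,0,10,0,0,-0.12,0.6],[0,0,10,0,0,-0.12,0.6],[0,0,10,0,0,-0.1,0.6],[0,0,0,0,0,0,0.6]]]';  python3 g.py .536 -.1426 .015 174.5
python3 - <<'E'
from h import *
p,d=optics.camera("top");cv2.imwrite("pics/a1.png",cv2.resize(p[170:310,240:440,::-1],None,fx=4,fy=4))
E
```

```text
time: 3.52
tcp_pos: [0.5321, -0.1402, 0.106]
tcp_rot: [179.9, -0.3, 174.7]
wrist_force: [-0.8, 0.1, 0.3]
opening: 0.0516
grasp_force: 0.0
t 3.5 pos [ 0.5321 -0.1402  0.106 ] rot [179.9  -0.3 174.7] q [ 17.  24.  -6. 108.   3.  48.  94.] open 0.0516 F [-0.8  0.1  0.3]
shift mm (cur axes) [-4.5 -2.1 90.9] after turn [-4.1 -2.  91. ] turn [ 0.001 -0.004  0.004]
rows min 2.181014222018444 0.0466449582076442
```

View pics/a1.png

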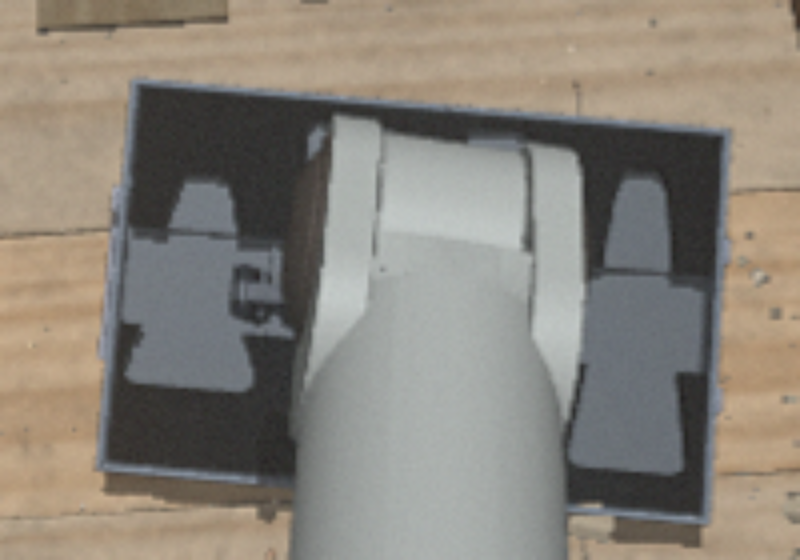

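The arm covers the tray in the top view, but the pose agrees with the measurement, so I'll descend.

```bash
python3 -m pendant '[[[-4.4,-2,20,0,0,0,0.6],[0,0,25,0,0,0,0.6],[0,0,25,0,0,0,0.6],[0,0,15,0,0,0,0.6],[0,0,5,0,0,0,0.6],[0,0,0,0,0,0,0.6]]]' 60; python3 g.py .536 -.1426 .0155 174.5; python3 -m pendant '[[[0,0,0,0,0,0,0],[0,0,0,0,0,0,0],[0,0,0,0,0,0,0],[0,0,0,0,0,0,0],[0,0,0,0,0,0,0],[0,0,0,0,0,0,0],[0,0,0,0,0,0,0],[0,0,0,0,0,0,0]]]' 60
```

```text
time: 4.07
tcp_pos: [0.5374, -0.1428, 0.0174]
tcp_rot: [180.0, -0.1, 174.4]
wrist_force: [-0.0, -0.1, 0.7]
opening: 0.0511
grasp_force: 0.0
t 4.1 pos [ 0.5374 -0.1428  0.0174] rot [ 1.800e+02 -1.000e-01  1.744e+02] q [ 17.  32.  -6. 110.   5.  38.  92.] open 0.0511 F [-0.  -0.1  0.7]
shift mm (cur axes) [1.5 0.1 1.9] after turn [1.5 0.1 1.9] turn [ 0.    -0.002 -0.002]
rows min 0.045835631701085386 0.023798134424005503
time: 4.73
tcp_pos: [0.5383, -0.1431, 0.0184]
tcp_rot: [180.0, 0.0, 174.5]
wrist_force: [-0.2, -0.2, -0.3]
opening: -0.0001
grasp_force: 0.0
```

The gripper closed on nothing, so I'll lift and look.

```bash
python3 - <<'E'
from h import *
p,d=optics.camera("side");cv2.imwrite("pics/a2.png",cv2.resize(p[150:270,220:400,::-1],None,fx=4.4,fy=4.4))
print(sensors.get_obs()["tcp_pos"], proj("side",[sensors.get_obs()["tcp_pos"]]))
E
```

```text
[ 0.53830024 -0.14309109  0.01830131] [[306.90610258 212.74770916]]
```

View pics/a2.png

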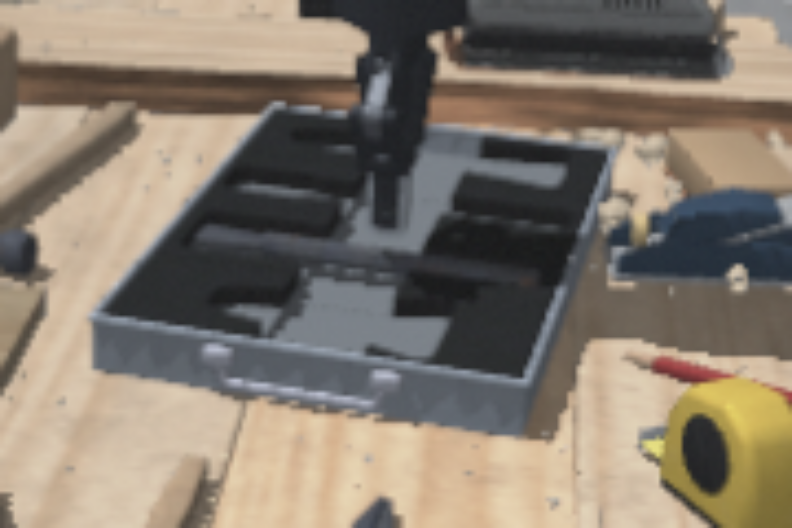

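```bash
python3 - <<'E'
from h import *
T=[(.6776,-.0219,.031),(.6441,-.3814,.031),(.4116,-.3588,.031),(.4461,-.0016,.031),(.536,-.1426,.034)]
q=proj("side",T);print("pred crop",((q-[220,150])*4.4).round(0))
p,d=optics.camera("side");C=cloud("side",d)
f=lambda u,v:C[int(150+v/4.4),int(220+u/4.4)].round(3)
print("finger",f(380,200),f(390,215),"chisel",f(385,252),"foam",f(480,350), "bench",f(200,450))
p2,d2=optics.camera("top");C2=cloud("top",d2)
E
```

```text
pred crop [[ 95. 317.]
 [274. 106.]
 [616. 149.]
 [528. 382.]
 [388. 252.]]
finger [ 0.542 -0.13   0.071] [ 0.537 -0.132  0.063] chisel [ 0.538 -0.137  0.037] foam [ 0.474 -0.03   0.034] bench [0.604 0.056 0.002]
```

```bash
python3 - <<'E'
from h import *
p,d=optics.camera("side");C=cloud("side",d)
for v in range(150,206,3):
    u=307;print(v,C[v,u].round(3),p[v,u], C[v,u-3].round(3),C[v,u+3].round(3))
E
python3 -m pendant '[[[0,0,0,0,0,0,0],[0,0,0,0,0,0,0]]]'; python3 g.py .536 -.1426 .0155 174.5
```

```text
150 [ 0.543 -0.106  0.194] [41 43 47] [ 0.55  -0.106  0.193] [ 0.536 -0.107  0.194]
153 [ 0.542 -0.104  0.187] [38 40 45] [ 0.55  -0.107  0.185] [ 0.535 -0.103  0.188]
156 [ 0.542 -0.103  0.18 ] [40 43 46] [ 0.549 -0.109  0.177] [ 0.535 -0.107  0.179]
159 [ 0.542 -0.107  0.171] [39 41 45] [ 0.549 -0.108  0.17 ] [ 0.535 -0.106  0.172]
162 [ 0.542 -0.109  0.163] [37 39 42] [ 0.548 -0.105  0.164] [ 0.534 -0.103  0.166]
165 [ 0.541 -0.109  0.156] [80 82 89] [ 0.547 -0.102  0.157] [ 0.533 -0.102  0.159]
168 [ 0.539 -0.097  0.152] [151 158 168] [ 0.547 -0.104  0.15 ] [ 0.533 -0.103  0.151]
171 [ 0.539 -0.095  0.146] [125 131 139] [ 0.546 -0.092  0.146] [ 0.533 -0.106  0.143]
174 [ 0.538 -0.088  0.141] [60 64 69] [ 0.544 -0.084  0.141] [ 0.53  -0.084  0.143]
177 [ 0.536 -0.08   0.136] [42 46 49] [ 0.544 -0.081  0.135] [ 0.53  -0.085  0.135]
180 [ 0.537 -0.085  0.127] [31 33 36] [ 0.544 -0.088  0.125] [ 0.53  -0.092  0.125]
183 [ 0.538 -0.099  0.115] [35 35 39] [ 0.545 -0.097  0.115] [ 0.53  -0.097  0.116]
186 [ 0.539 -0.112  0.102] [50 52 56] [ 0.546 -0.112  0.101] [ 0.53  -0.102  0.106]
18
[... 200 characters left out ...]
41] [ 0.547 -0.134  0.069] [ 0.532 -0.13   0.072]
198 [ 0.539 -0.135  0.062] [50 52 55] [ 0.547 -0.139  0.059] [ 0.532 -0.132  0.064]
201 [ 0.539 -0.132  0.055] [47 49 54] [ 0.547 -0.136  0.053] [ 0.532 -0.136  0.054]
204 [ 0.546 -0.208  0.015] [123 129 136] [ 0.554 -0.202  0.017] [ 0.538 -0.205  0.017]
time: 5.1
tcp_pos: [0.5383, -0.1431, 0.0182]
tcp_rot: [180.0, -0.0, 174.5]
wrist_force: [-0.1, 0.3, 0.3]
opening: 0.0001
grasp_force: 0.0
t 5.1 pos [ 0.5383 -0.1431  0.0182] rot [180.   -0.  174.5] q [ 17.  32.  -6. 110.   5.  38.  93.] open 0.0001 F [-0.1  0.3  0.3]
shift mm (cur axes) [2.3 0.3 2.7] after turn [2.3 0.3 2.7] turn [ 0. -0.  0.]
rows min 0.06546905275822781 0.001807410869135873
```

```bash
python3 - <<'E'
from h import *
C=cloud("side",np.load("side0.npy"))
for v in range(330,376,3): print(v,C[v,510:545:6].round(3).tolist())
print(proj("side",[(.2563,.5965,.2024),(.2563,.5965,.2354),(.2563,.5965,.2484)]))
E
```

```text
330 [[0.296, 0.657, 0.294], [0.293, 0.662, 0.298], [0.289, 0.662, 0.299], [0.284, 0.662, 0.299], [0.281, 0.664, 0.301], [0.277, 0.666, 0.302]]
333 [[0.296, 0.661, 0.294], [0.292, 0.661, 0.294], [0.289, 0.664, 0.297], [0.285, 0.664, 0.298], [0.281, 0.665, 0.299], [0.277, 0.667, 0.3]]
336 [[0.074, 0.118, -0.096], [0.292, 0.663, 0.293], [0.289, 0.665, 0.295], [0.284, 0.664, 0.295], [0.281, 0.667, 0.297], [0.278, 0.669, 0.3]]
339 [[0.286, 0.637, 0.271], [0.285, 0.646, 0.278], [0.288, 0.664, 0.292], [0.285, 0.667, 0.294], [0.281, 0.668, 0.295], [0.277, 0.669, 0.297]]
342 [[0.285, 0.639, 0.27], [0.284, 0.646, 0.275], [0.28, 0.648, 0.278], [0.283, 0.665, 0.291], [0.279, 0.666, 0.291], [0.276, 0.669, 0.294]]
345 [[0.285, 0.639, 0.267], [0.283, 0.647, 0.273], [0.278, 0.646, 0.273], [0.275, 0.65, 0.276], [0.269, 0.646, 0.274], [0.275, 0.669, 0.292]]
348 [[0.284, 0.639, 0.264], [0.283, 0.647, 0.27], [0.278, 0.647, 0.271], [0.275, 0.651, 0.274], [0.268, 0.646, 0.271], [0.005, 0.119, -0.118]]
351 [[0.283, 0.638, 0.26], [0.282, 0.648, 0.268], [0.278, 0.649, 0.269], [0.274, 0.65, 0.271], [0.267, 0.
[... 573 characters left out ...]
, -0.159], [-0.007, 0.118, -0.158]]
366 [[0.282, 0.646, 0.251], [0.278, 0.648, 0.253], [0.275, 0.65, 0.255], [0.268, 0.646, 0.253], [0.005, 0.12, -0.165], [-0.008, 0.12, -0.164]]
369 [[0.28, 0.642, 0.244], [0.276, 0.643, 0.246], [0.274, 0.65, 0.252], [0.267, 0.647, 0.25], [0.003, 0.12, -0.173], [-0.01, 0.119, -0.172]]
372 [[0.051, 0.118, -0.189], [0.038, 0.118, -0.188], [0.271, 0.645, 0.245], [0.266, 0.646, 0.247], [-0.0, 0.119, -0.183], [-0.012, 0.12, -0.18]]
375 [[0.049, 0.12, -0.196], [0.036, 0.12, -0.195], [0.023, 0.118, -0.195], [0.011, 0.121, -0.191], [-0.001, 0.121, -0.189], [-0.015, 0.12, -0.188]]
[[512.56104113 373.69251187]
 [521.64849958 346.0657502 ]
 [525.31715049 334.62007492]]
```

The side view shows the fingertips at z≈51 mm while the state says 18 mm. The start frame gives a similar offset, so the true tip is about 30 mm above the reported TCP. I'll correct for that and descend again.

```bash
python3 -m pendant '[[[2,0,0,0,0,0,0.6],[0,0,0,0,0,0,0.6],[0,0,0,0,0,0,0.6],[0,0,0,0,0,0,0.6],[0,0,0,0,0,0,0.6],[0,0,10,0,0,0,0.6],[0,0,10,0,0,0,0.6],[0,0,8,0,0,0,0.6],[0,0,4,0,0,0,0.6],[0,0,0,0,0,0,0.6]]]' 60; python3 g.py .536 -.1426 -.013 174.5; python3 - <<'E'
from h import *
p,d=optics.camera("side");cv2.imwrite("pics/a3.png",cv2.resize(p[150:270,220:400,::-1],None,fx=4.4,fy=4.4))
E
```

```text
time: 5.93
tcp_pos: [0.5348, -0.1425, -0.0156]
tcp_rot: [180.0, -0.2, 174.5]
wrist_force: [-0.6, 0.2, -0.4]
opening: 0.0514
grasp_force: 0.0
t 5.9 pos [ 0.5348 -0.1425 -0.0156] rot [180.   -0.2 174.5] q [ 16.  35.  -5. 111.   5.  35.  92.] open 0.0514 F [-0.6  0.2 -0.4]
shift mm (cur axes) [-1.2  0.  -2.6] after turn [-1.2  0.  -2.6] turn [ 0.    -0.003  0.   ]
rows min 0.06180966593184075 0.026374179618286763
```

View pics/a3.png

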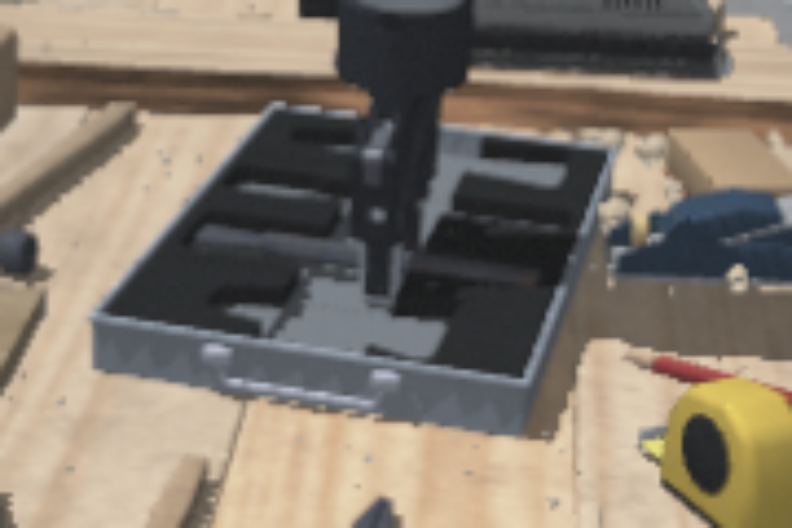

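The fingers straddle the shaft in the trough, with the near fingertip at crop (378,298). Closing.

```bash
python3 -m pendant '[[[-1,0,-2,0,0,0,0],[0,0,0,0,0,0,0],[0,0,0,0,0,0,0],[0,0,0,0,0,0,0],[0,0,0,0,0,0,0],[0,0,0,0,0,0,0],[0,0,0,0,0,0,0]]]' 80; python3 -m pendant '[[[0,0,-10,0,0,0,0],[0,0,-15,0,0,0,0],[0,0,-20,0,0,0,0],[0,0,-20,0,0,0,0],[0,0,-10,0,0,0,0],[0,0,0,0,0,0,0]]]'; python3 g.py .5312 -.2338 .06 174.7;python3 - <<'E'
from h import *
p,d=optics.camera("side");cv2.imwrite("pics/a4.png",cv2.resize(p[130:250,220:400,::-1],None,fx=4.4,fy=4.4))
E
```

```text
time: 6.57
tcp_pos: [0.5381, -0.1432, -0.0108]
tcp_rot: [-180.0, 0.1, 174.5]
wrist_force: [-1.3, 0.7, 5.4]
opening: 0.0132
grasp_force: 78.1
time: 7.07
tcp_pos: [0.5391, -0.1434, 0.0657]
tcp_rot: [-180.0, 0.2, 174.5]
wrist_force: [0.6, 0.2, -3.9]
opening: 0.0132
grasp_force: 78.2
t 7.1 pos [ 0.5391 -0.1434  0.0657] rot [-180.     0.2  174.5] q [ 17.  28.  -6. 109.   4.  43.  93.] open 0.0132 F [ 0.6  0.2 -3.9]
shift mm (cur axes) [ -0.8 -90.7   5.8] after turn [ -0.5 -90.7   5.7] turn [-0.001  0.004 -0.003]
rows min 2.1750460512609657 0.043619381732197295
```

View pics/a4.png

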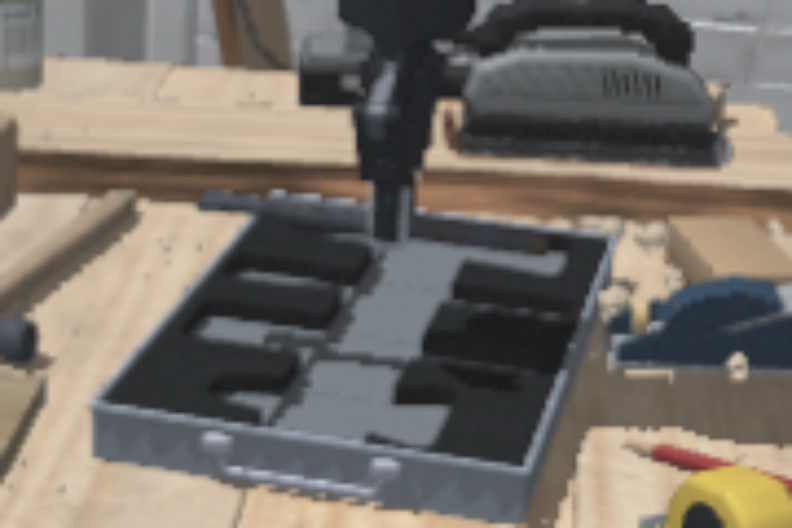

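```bash
python3 - <<'E'
from h import *
# chisel ends visible in side view; intersect with vertical plane through tcp along tool x
o=sensors.get_obs();t,r=rays("side",[(220+198/4.4,130+199/4.4),(220+552/4.4,130+243/4.4)])
R=Ro.from_euler('xyz',o["tcp_rot"],degrees=True).as_matrix();n=R[:,1]
P=t+r*(((o["tcp_pos"]-t)@n)/(r@n))[:,None];print(P.round(4),np.linalg.norm(P[0]-P[1]));print(((P-o["tcp_pos"])@R*1e3).round(1))
E
```

```text
[[ 0.6509 -0.1541  0.1045]
 [ 0.4478 -0.1345  0.1049]] 0.20397619405223844
[[-113.4    0.   -40. ]
 [  90.5    0.   -40.9]]
```

```bash
python3 -m pendant '[[[0,-20,0,0,0,0,0],[0,-30,0,0,0,0,0],[-0.8,-25,0,0,0,0,0],[0,-15.5,0,0,0,0,0],[0,0,10,0,0,0,0],[0,0,20,0,0,0,0],[0,0,10,0,0,0,0],[0,0,0,0,0,0,0]]]'; python3 g.py .5312 -.2340 -.009 174.7
```

```text
time: 7.78
tcp_pos: [0.526, -0.231, 0.0193]
tcp_rot: [179.8, -0.4, 174.6]
wrist_force: [-0.5, 0.5, -4.1]
opening: 0.0129
grasp_force: 78.5
t 7.8 pos [ 0.526  -0.231   0.0193] rot [179.8  -0.4 174.6] q [ 25.  33.  -5. 107.   4.  40. 102.] open 0.0129 F [-0.5  0.5 -4.1]
shift mm (cur axes) [-5.7 -2.6 28.3] after turn [-5.5 -2.5 28.3] turn [ 0.003 -0.007 -0.003]
rows min 0.6776392453359871 0.06628861356949739
```

```bash
python3 -m pendant '[[[-2,-1,2,0,0,0,0],[0,0,0,0,0,0,0],[0,0,0,0,0,0,0]]]'>/dev/null; python3 g.py .5312 -.2340 -.009 174.7
```

```text
t 8.0 pos [ 0.5322 -0.2342  0.0218] rot [-1.800e+02  1.000e-01  1.746e+02] q [ 25.  33.  -5. 107.   4.  40. 102.] open 0.0132 F [-0.5 -1.  -3.6]
shift mm (cur axes) [ 1.1  0.1 30.8] after turn [ 1.1  0.1 30.8] turn [-0.     0.001 -0.003]
rows min 0.7385586881253298 0.022795647944030592
```

```bash
python3 -m pendant '[[[0,0,12,0,0,0,0],[0,0,8,0,0,0,0],[0,0,6,0,0,0,0],[0,0,3,0,0,0,0],[0,0,0,0,0,0,0],[0,0,0,0,0,0,0]]]'; python3 g.py .5312 -.2340 -.009 174.7
```

```text
time: 8.53
tcp_pos: [0.5311, -0.2342, -0.0081]
tcp_rot: [180.0, -0.0, 174.5]
wrist_force: [-0.5, -0.7, -3.9]
opening: 0.0133
grasp_force: 78.5
t 8.5 pos [ 0.5311 -0.2342 -0.0081] rot [180.   -0.  174.5] q [ 25.  36.  -5. 107.   4.  37. 102.] open 0.0133 F [-0.5 -0.7 -3.9]
shift mm (cur axes) [-0.1  0.2  0.9] after turn [-0.1  0.2  0.9] turn [ 0.    -0.001 -0.003]
rows min 0.021182205955199124 0.02674967235450018
```

```bash
python3 -m pendant '[[[0,0,2.5,0,0,0,0],[0,0,0,0,0,0,0],[0,0,0,0,0,0,0.5],[0,0,0,0,0,0,0.5],[0,0,0,0,0,0,0.5],[0,0,0,0,0,0,0.5],[0,0,0,0,0,0,0.5]]]'; python3 -m pendant '[[[0,0,-10,0,0,0,0.5],[0,0,-20,0,0,0,0.5],[0,0,-35,0,0,0,0.5],[0,0,-40,0,0,0,0.5],[0,0,-20,0,0,0,0.5]]]'; python3 g.py .585 .174 .12 88.4
```

```text
time: 9.12
tcp_pos: [0.5317, -0.2345, -0.0098]
tcp_rot: [-180.0, 0.0, 174.5]
wrist_force: [0.2, -0.1, -0.1]
opening: 0.0428
grasp_force: 0.0
time: 9.53
tcp_pos: [0.5336, -0.2352, 0.1199]
tcp_rot: [-179.9, 0.3, 174.5]
wrist_force: [1.3, 0.2, 0.4]
opening: 0.0425
grasp_force: 0.0
t 9.5 pos [ 0.5336 -0.2352  0.1199] rot [-179.9    0.3  174.5] q [ 25.  25.  -5. 104.   3.  51. 103.] open 0.0425 F [1.3 0.2 0.4]
shift mm (cur axes) [-12.1 412.2  -0.7] after turn [ 4.104e+02  4.000e+01 -1.000e-01] turn [0.003 0.006 1.503]
rows min 9.884872256792674 12.024417399585593
```

```bash
python3 -m pendant '[[[-2.6,40,0,0,0,0,0.5],[-2.6,40,0,0,0,0,0.5],[-2.6,40,0,0,0,0,0.5],[-2.6,40,0,0,0,0,0.5],[-2.6,40,0,0,0,0,0.5],[-2.6,40,0,0,0,0,0.5],[-2.6,40,0,0,0,0,0.5],[-2.6,40,0,0,0,0,0.5],[-2.6,40,0,0,0,0,0.5],[-2.6,40,0,0,0,0,0.5]]]'>/dev/null; python3 -m pendant '[[[0,0,0,0,0,0.124,0.5],[0,0,0,0,0,0.124,0.5],[0,0,0,0,0,0.124,0.5],[0,0,0,0,0,0.124,0.5],[0,0,0,0,0,0.124,0.5],[0,0,0,0,0,0.124,0.5],[0,0,0,0,0,0.124,0.5],[0,0,0,0,0,0.124,0.5],[0,0,0,0,0,0.124,0.5],[0,0,0,0,0,0.124,0.5],[0,0,0,0,0,0.124,0.5],[0,0,0,0,0,0.124,0.5]]]'; python3 g.py .5982 .160 .05 88.4
python3 - <<'E'
from m import *
p,d=optics.camera("top");cv2.imwrite("pics/b1.png",cv2.resize(p[150:310,140:440,::-1],None,fx=2.6,fy=2.6))
C=cloud("top",d);Z=C[...,2]
a,b=260,184
ch=((Z>.026)&(Z<.045)).astype(np.uint8)
E
```

```text
time: 11.37
tcp_pos: [0.5955, 0.1616, 0.1157]
tcp_rot: [180.0, -0.0, 88.9]
wrist_force: [-0.2, 0.3, 0.7]
opening: 0.0428
grasp_force: 0.0
t 11.4 pos [0.5955 0.1616 0.1157] rot [180.   -0.   88.9] q [-24.  29.   8.  99.  -5.  52. -15.] open 0.0428 F [-0.2  0.3  0.7]
shift mm (cur axes) [-1.6  2.7 65.7] after turn [-1.5  2.8 65.7] turn [ 0.    -0.001  0.009]
rows min 1.5751291367698568 0.07241407180379505
```

View pics/b1.png

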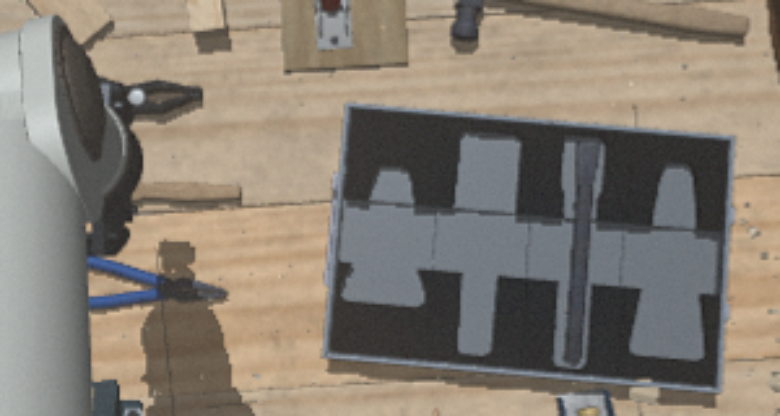

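The chisel lies centred in its own cut-out (crop 580,250), leaving the brush's cut-out empty. Now I'll descend to the brush.

```bash
python3 -m pendant '[[[-1.6,2.7,30,0,0,0.009,0.5],[0,0,40,0,0,0,0.5],[0,0,35,0,0,0,0.5],[0,0,20,0,0,0,0.5],[0,0,10,0,0,0,0.5],[0,0,5,0,0,0,0.5],[0,0,0,0,0,0,0.5]]]' 30; python3 g.py .5982 .160 -.026 88.4
```

```text
time: 12.0
tcp_pos: [0.5982, 0.1597, -0.0253]
tcp_rot: [-180.0, -0.0, 88.8]
wrist_force: [-0.7, 0.1, -0.0]
opening: 0.0425
grasp_force: 0.0
t 12.0 pos [ 0.5982  0.1597 -0.0253] rot [-180.    -0.    88.8] q [-22.  41.   7. 102.  -7.  38. -13.] open 0.0425 F [-0.7  0.1 -0. ]
shift mm (cur axes) [0.3 0.  0.7] after turn [0.3 0.  0.7] turn [-0.001 -0.     0.007]
rows min 0.01589022017713541 0.056756889484773365
```

```bash
python3 -m pendant '[[[0,0,0,0,0,0,0],[0,0,0,0,0,0,0],[0,0,0,0,0,0,0],[0,0,0,0,0,0,0],[0,0,0,0,0,0,0],[0,0,0,0,0,0,0]]]' 40; python3 -m pendant '[[[0,0,-10,0,0,0,0],[0,0,-20,0,0,0,0],[0,0,-30,0,0,0,0],[0,0,-30,0,0,0,0],[0,0,-10,0,0,0,0],[0,0,0,0,0,0,0]]]'; python3 g.py .535 -.146 .075 -5.3
```

```text
time: 12.5
tcp_pos: [0.5997, 0.1601, -0.0238]
tcp_rot: [179.8, -0.1, 88.7]
wrist_force: [0.1, -0.7, 5.8]
opening: 0.0144
grasp_force: 40.9
time: 13.0
tcp_pos: [0.6005, 0.1604, 0.0785]
tcp_rot: [179.7, -0.1, 88.8]
wrist_force: [0.2, -0.1, -1.0]
opening: 0.0136
grasp_force: 40.0
t 13.0 pos [0.6005 0.1604 0.0785] rot [ 1.797e+02 -1.000e-01  8.880e+01] q [-24.  32.   8. 100.  -6.  48. -14.] open 0.0136 F [ 0.2 -0.1 -1. ]
shift mm (cur axes) [-307.8  -58.8    2.5] after turn [-36.9 311.2   3.5] turn [ 0.003 -0.006  1.641]
rows min 7.381225042118728 13.131911751304507
```

```bash
python3 -m pendant '[[[-25,-5,0,0,0,0,0],[-38.5,-7.4,0,0,0,0,0],[-38.5,-7.4,0,0,0,0,0],[-38.5,-7.4,0,0,0,0,0],[-38.5,-7.4,0,0,0,0,0],[-38.5,-7.4,0,0,0,0,0],[-38.5,-7.4,0,0,0,0,0],[-38.5,-7.4,0,0,0,0,0],[-13,-2,0,0,0,0,0],[0,0,0,0,0,0.124,0],[0,0,0,0,0,0.124,0],[0,0,0,0,0,0.124,0]]]'>/dev/null; python3 -m pendant '[[[0,0,0,0,0,0.124,0],[0,0,0,0,0,0.124,0],[0,0,0,0,0,0.124,0],[0,0,0,0,0,0.124,0],[0,0,0,0,0,0.124,0],[0,0,0,0,0,0.124,0],[0,0,0,0,0,0.124,0],[0,0,0,0,0,0.124,0],[0,0,0,0,0,0.124,0],[0,0,0,0,0,0.124,0],[0,0,0,0,0,0,0],[0,0,0,0,0,0,0]]]'; python3 g.py .535 -.146 .02 -5.3; python3 - <<'E'
from h import *
p,d=optics.camera("side");cv2.imwrite("pics/b2.png",cv2.resize(p[130:250,220:400,::-1],None,fx=4.4,fy=4.4))
E
```

```text
time: 15.0
tcp_pos: [0.5313, -0.1461, 0.0735]
tcp_rot: [180.0, 0.2, -3.4]
wrist_force: [-0.8, -0.4, -0.5]
opening: 0.0138
grasp_force: 40.1
t 15.0 pos [ 0.5313 -0.1461  0.0735] rot [180.    0.2  -3.4] q [-14.  30.  33. 111. -22.  46. -61.] open 0.0138 F [-0.8 -0.4 -0.5]
shift mm (cur axes) [ 3.8 -0.3 53.4] after turn [ 3.6 -0.4 53.5] turn [0.    0.003 0.033]
rows min 1.2816636082326753 0.26721017136990255
```

View pics/b2.png

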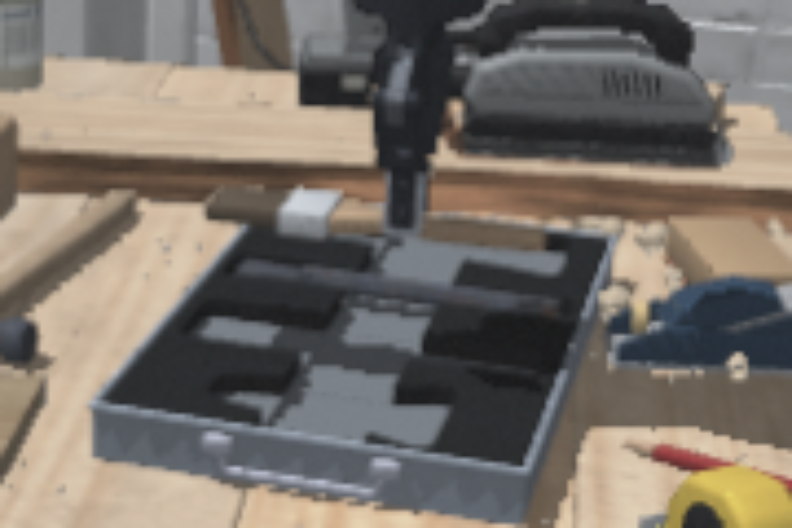

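The brush is held level, bristles towards +x (crop 208–548). Now aligning and lowering it.

```bash
python3 -m pendant '[[[3.7,-0.3,10,0,0,0.033,0],[0,0,25,0,0,0,0],[0,0,15,0,0,0,0],[0,0,0,0,0,0,0],[0,0,0,0,0,0,0]]]'>/dev/null; python3 g.py .535 -.146 -.004 -5.3;python3 - <<'E'
from h import *
p,d=optics.camera("side");t,r=rays("side",[(1,1)])
o=sensors.get_obs();R=Ro.from_euler('xyz',o["tcp_rot"],degrees=True).as_matrix()
C=cloud("side",d).reshape(-1,3);L=(C-o["tcp_pos"])@R*1e3
m=(abs(L[:,1])<26)&(L[:,2]<-24)&(L[:,2]>-50)&(abs(L[:,0])<130)
x=L[m];print("x ext",np.percentile(x[:,0],[.3,1,99,99.7]))
for a in (-70,-40,40,60,75,90):
    q=x[abs(x[:,0]-a)<5];print(a,len(q),np.percentile(q[:,1],[2,98]).round(0) if len(q) else '',np.median(q[:,2]) if len(q) else '')
E
```

```text
t 15.5 pos [ 0.5353 -0.1463  0.0236] rot [-180.     0.2   -5.5] q [-11.  35.  31. 111. -26.  41. -61.] open 0.0140 F [-0.7 -0.5 -0. ]
shift mm (cur axes) [-0.3 -0.3 27.6] after turn [-0.3 -0.3 27.6] turn [-0.     0.003 -0.004]
rows min 0.6615331142115329 0.036249657524654984
x ext [-80.17628982 -78.06378768 108.93546197 111.33784933]
-70 25 [-10.  -1.] -34.57230892708311
-40 25 [-12.   7.] -34.517395642151826
40 41 [-22.  16.] -36.15259286635691
60 42 [-21.  18.] -37.342314055012366
75 32 [-18.  15.] -35.690745469159005
90 36 [-19.  18.] -35.40362216268245
```

```bash
python3 -m pendant '[[[0,0,12,0,0,0,0],[0,0,8,0,0,0,0],[0,0,6,0,0,0,0],[0,0,2,0,0,0,0],[0,0,1,0,0,0,0],[0,0,0,0,0,0,0],[0,0,0,0,0,0,0.5],[0,0,0,0,0,0,0.5],[0,0,0,0,0,0,0.5],[0,0,0,0,0,0,0.5],[0,0,0,0,0,0,0.5]]]'; python3 -m pendant '[[[0,0,-10,0,0,0,0.5],[0,0,-20,0,0,0,0.5],[0,0,-35,0,0,0,0.5],[0,0,-40,0,0,0,0.5],[0,0,-20,0,0,0,0.5]]]'; python3 g.py .5091 .1744 .12 84.9
```

```text
time: 16.43
tcp_pos: [0.5364, -0.1464, -0.0043]
tcp_rot: [180.0, -0.0, -5.5]
wrist_force: [0.3, -0.2, 0.4]
opening: 0.0425
grasp_force: 0.0
time: 16.85
tcp_pos: [0.5381, -0.1476, 0.1253]
tcp_rot: [180.0, -0.3, -5.6]
wrist_force: [0.8, -1.2, 0.7]
opening: 0.0428
grasp_force: 0.0
t 16.9 pos [ 0.5381 -0.1476  0.1253] rot [180.   -0.3  -5.6] q [-16.  26.  36. 108. -20.  52. -66.] open 0.0428 F [ 0.8 -1.2  0.7]
shift mm (cur axes) [ -60.1 -317.6    4.8] after turn [318.1 -57.5   5.3] turn [ 0.004 -0.003 -1.579]
rows min 7.61724783457799 12.63190868875975
```

```bash
python3 -m pendant '[[[-7,-38,0,0,0,0,0.6],[-7.5,-40,0,0,0,0,0.6],[-7.5,-40,0,0,0,0,0.6],[-7.5,-40,0,0,0,0,0.6],[-7.5,-40,0,0,0,0,0.6],[-7.5,-40,0,0,0,0,0.6],[-7.5,-40,0,0,0,0,0.6],[-7.5,-39.5,0,0,0,0,0.6],[0,0,0,0,0,-0.122,0.6],[0,0,0,0,0,-0.122,0.6],[0,0,0,0,0,-0.122,0.6],[0,0,0,0,0,-0.122,0.6]]]'>/dev/null; python3 -m pendant '[[[0,0,0,0,0,-0.122,0.6],[0,0,0,0,0,-0.122,0.6],[0,0,0,0,0,-0.122,0.6],[0,0,0,0,0,-0.122,0.6],[0,0,0,0,0,-0.122,0.6],[0,0,0,0,0,-0.122,0.6],[0,0,0,0,0,-0.122,0.6],[0,0,0,0,0,-0.122,0.6],[0,0,0,0,0,-0.122,0.6],[0,0,0,0,0,0,0.6],[0,0,0,0,0,0,0.6]]]'; python3 g.py .5091 .1744 -.026 84.9
python3 - <<'E'
from m import *
p,d=optics.camera("top");cv2.imwrite("pics/c1.png",cv2.resize(p[150:310,140:440,::-1],None,fx=2.6,fy=2.6))
E
```

```text
time: 18.77
tcp_pos: [0.5078, 0.1751, 0.1213]
tcp_rot: [180.0, -0.0, 85.1]
wrist_force: [0.1, -0.1, 0.9]
opening: 0.0512
grasp_force: 0.0
t 18.8 pos [0.5078 0.1751 0.1213] rot [180.   -0.   85.1] q [-33.  21.  13. 110.  -6.  49. -21.] open 0.0512 F [ 0.1 -0.1  0.9]
shift mm (cur axes) [ -0.6   1.3 147.3] after turn [ -0.6   1.3 147.3] turn [ 0.    -0.     0.004]
rows min 3.5335666766121334 0.03091809981148628
```

View pics/c1.png

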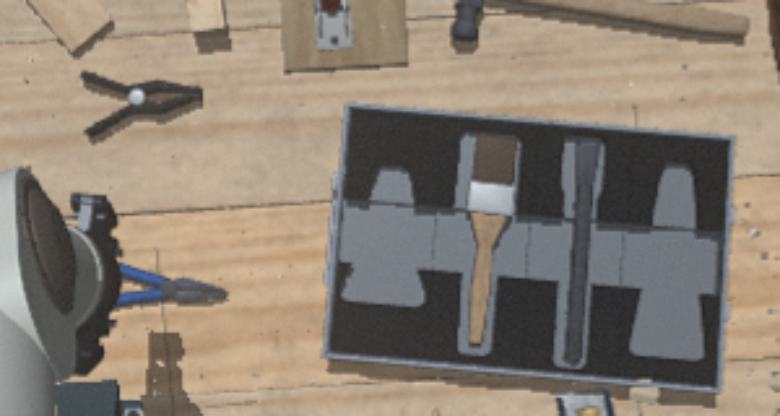

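The brush is in its cut-out (crop 494,240), slightly to the right. I'll check its height from depth while going for the pliers.

```bash
python3 - <<'E'
from m import *
p,d=optics.camera("top");C=cloud("top",d)
f=lambda u,v:np.median(C[int(150+v/2.6)-2:int(150+v/2.6)+3,int(140+u/2.6)-1:int(140+u/2.6)+2].reshape(-1,3),0).round(4)
for n,u,v in(("bristle",495,150),("bristleR",510,165),("ferrule",492,198),("handle",478,325),("handle2",485,270),("chisel",582,200),("chiselend",572,340),("foam",440,150),("foam2",540,170)):print(n,f(u,v))
E
python3 -m pendant '[[[-0.6,1.3,30,0,0,0,0.6],[0,0,40,0,0,0,0.6],[0,0,35,0,0,0,0.6],[0,0,25,0,0,0,0.6],[0,0,12,0,0,0,0.6],[0,0,5,0,0,0,0.6],[0,0,0,0,0,0,0.6],[0,0,0,0,0,0,0.6]]]'; python3 g.py .5091 .1744 -.026 84.9
```

```text
bristle [ 0.6354 -0.1584  0.0356]
bristleR [ 0.6207 -0.1726  0.0349]
ferrule [ 0.5889 -0.1548  0.0362]
handle [ 0.4725 -0.1385  0.0356]
handle2 [ 0.5246 -0.1467  0.0337]
chisel [ 0.5886 -0.2366  0.0362]
chiselend [ 0.4601 -0.2257  0.0363]
foam [ 0.6362 -0.1078  0.0324]
foam2 [ 0.6156 -0.1991  0.0335]
time: 19.53
tcp_pos: [0.51, 0.175, -0.0251]
tcp_rot: [179.9, -0.0, 85.3]
wrist_force: [1.0, -0.0, -0.2]
opening: 0.0515
grasp_force: 0.0
t 19.5 pos [ 0.51    0.175  -0.0251] rot [179.9  -0.   85.3] q [-30.  35.  10. 114. -11.  32. -17.] open 0.0515 F [ 1.  -0.  -0.2]
shift mm (cur axes) [-0.7 -0.8  0.9] after turn [-0.7 -0.8  0.9] turn [ 0.002 -0.001  0.007]
rows min 0.02117870637682648 0.060721006925946085
```

Brush and chisel tops are both at the expected height relative to the foam, so both are fully down. Now gripping the pliers.

```bash
python3 -m pendant '[[[0,0,1.5,0,0,0,0],[0,0,0,0,0,0,0],[0,0,0,0,0,0,0],[0,0,0,0,0,0,0],[0,0,0,0,0,0,0],[0,0,0,0,0,0,0]]]' 50; python3 -m pendant '[[[0,0,-10,0,0,0,0],[0,0,-20,0,0,0,0],[0,0,-30,0,0,0,0],[0,0,-30,0,0,0,0],[0,0,-10,0,0,0,0],[0,0,0,0,0,0,0]]]'; python3 g.py .5327 -.3223 .075 174.7
```

```text
time: 20.03
tcp_pos: [0.511, 0.1755, -0.0255]
tcp_rot: [179.8, -0.1, 85.4]
wrist_force: [-0.0, -0.0, 4.9]
opening: 0.0313
grasp_force: 47.6
time: 20.53
tcp_pos: [0.5115, 0.1757, 0.0762]
tcp_rot: [179.6, -0.2, 85.3]
wrist_force: [0.9, 0.2, -2.1]
opening: 0.0317
grasp_force: 48.1
t 20.5 pos [0.5115 0.1757 0.0762] rot [179.6  -0.2  85.3] q [-32.  25.  13. 112.  -8.  43. -20.] open 0.0317 F [ 0.9  0.2 -2.1]
shift mm (cur axes) [-4.947e+02  6.150e+01 -2.000e-01] after turn [ -67.1 -493.9    1.2] turn [ 0.008  0.002 -1.559]
rows min 11.862456886324553 12.475897753951807
```

```bash
python3 -m pendant '[[[-30,4,-1,0,0,0,0],[-40.5,5,0,0,0,0,0],[-41,5.2,0,0,0,0,0],[-41,5.2,0,0,0,0,0],[-41,5.2,0,0,0,0,0],[-41,5.2,0,0,0,0,0],[-41,5.2,0,0,0,0,0],[-41,5.2,0,0,0,0,0],[-41,5.2,0,0,0,0,0],[-41,5.2,0,0,0,0,0],[-41,5.2,0,0,0,0,0],[-41,5.2,0,0,0,0,0]]]'>/dev/null; python3 -m pendant '[[[-14,2,0,0,0,-0.12,0],[0,0,0,0,0,-0.12,0],[0,0,0,0,0,-0.12,0],[0,0,0,0,0,-0.12,0],[0,0,0,0,0,-0.12,0],[0,0,0,0,0,-0.12,0],[0,0,0,0,0,-0.12,0],[0,0,0,0,0,-0.12,0],[0,0,0,0,0,-0.12,0],[0,0,0,0,0,-0.12,0],[0,0,0,0,0,-0.12,0],[0,0,0,0,0,-0.12,0]]]'>/dev/null;  python3 -m pendant '[[[0,0,0,0,0,-0.11,0],[0,0,0,0,0,0,0],[0,0,0,0,0,0,0]]]'; python3 g.py .5327 -.3223 .02 174.7; python3 - <<'E'
from h import *
p,d=optics.camera("side");cv2.imwrite("pics/c2.png",cv2.resize(p[110:230,220:400,::-1],None,fx=4.4,fy=4.4))
E
```

```text
time: 22.78
tcp_pos: [0.5306, -0.3227, 0.0719]
tcp_rot: [179.9, -0.1, 174.0]
wrist_force: [0.7, 0.1, -2.0]
opening: 0.0315
grasp_force: 48.2
t 22.8 pos [ 0.5306 -0.3227  0.0719] rot [ 1.799e+02 -1.000e-01  1.740e+02] q [ 32.  33.  -4.  99.   3.  48. 110.] open 0.0315 F [ 0.7  0.1 -2. ]
shift mm (cur axes) [-2.2  0.5 51.9] after turn [-2.1  0.6 51.9] turn [ 0.002 -0.002 -0.013]
rows min 1.2438945852916248 0.10435970093151785
```

View pics/c2.png

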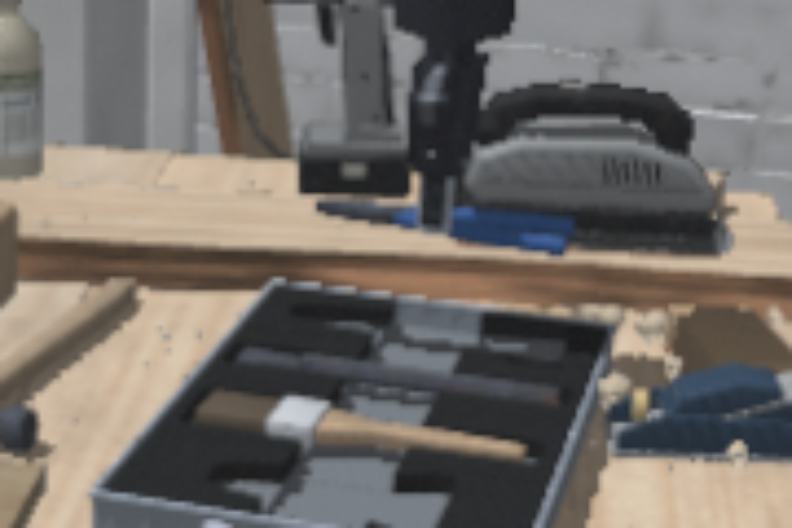

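The pliers are held level with the jaws towards +x (crop 318–575). I'll align, lower partway and measure their position in the hand.

```bash
python3 -m pendant '[[[-2,0.5,10,0,0,-0.013,0],[0,0,20,0,0,0,0],[0,0,15,0,0,0,0],[0,0,0,0,0,0,0],[0,0,0,0,0,0,0]]]'>/dev/null; cat >hold.py <<'E'
from h import *
import sys
o=sensors.get_obs();R=Ro.from_euler('xyz',o["tcp_rot"],degrees=True).as_matrix()
p,d=optics.camera("side");C=cloud("side",d).reshape(-1,3);L=(C-o["tcp_pos"])@R*1e3
h=float(sys.argv[1]);m=(abs(L[:,1])<38)&(L[:,2]<-22)&(L[:,2]>h)&(abs(L[:,0])<110)
x=L[m];print("x ext",np.percentile(x[:,0],[.3,1,99,99.7]).round(1))
for a in (-75,-60,-45,-30,30,45,60,75):
    q=x[abs(x[:,0]-a)<5]
    if len(q):print(a,len(q),np.percentile(q[:,1],[2,98]).round(0),np.median(q[:,2]).round(0))
E
python3 hold.py -46; python3 g.py .5327 -.3223 -.007 174.7
```

```text
x ext [-79.3 -76.9  81.1  81.6]
-75 13 [-5. 10.] -35.0
-60 19 [-5. 11.] -37.0
-45 19 [-7. 14.] -36.0
-30 21 [-7. 14.] -36.0
30 27 [-22.  21.] -35.0
45 30 [-20.  26.] -35.0
60 32 [-22.  26.] -35.0
75 28 [-22.  28.] -34.0
t 23.3 pos [ 0.5337 -0.3227  0.0279] rot [180.   -0.  174.9] q [ 32.  36.  -4. 100.   4.  44. 111.] open 0.0316 F [-0.1  0.6 -1.6]
shift mm (cur axes) [ 1.   0.3 34.9] after turn [ 1.   0.3 34.9] turn [ 0.    -0.001  0.003]
rows min 0.8368001185268737 0.028135091442677913
```

```bash
python3 -m pendant '[[[1,-0.7,12,0,0,0,0],[0,0,10,0,0,0,0],[0,0,8,0,0,0,0],[0,0,4,0,0,0,0],[0,0,1,0,0,0,0],[0,0,0,0,0,0,0]]]'; python3 g.py .5327 -.3230 -.0075 174.7; python3 hold.py -44
```

```text
time: 23.8
tcp_pos: [0.5321, -0.3231, -0.0056]
tcp_rot: [180.0, -0.1, 174.9]
wrist_force: [-5.4, 4.1, 11.9]
opening: 0.0317
grasp_force: 49.1
t 23.8 pos [ 0.5321 -0.3231 -0.0056] rot [ 1.800e+02 -1.000e-01  1.749e+02] q [ 32.  39.  -4. 101.   4.  41. 110.] open 0.0317 F [-5.4  4.1 11.9]
shift mm (cur axes) [-0.6  0.1  1.9] after turn [-0.6  0.1  1.9] turn [ 0.001 -0.002  0.003]
rows min 0.045158718408178686 0.030746878107323433
x ext [-108.3 -107.7  109.3  109.8]
-75 31 [-35.  36.] -39.0
-60 29 [-37.  36.] -39.0
-45 36 [-36.  30.] -39.0
-30 44 [-33.  37.] -35.0
30 29 [-34.  36.] -37.0
45 38 [-34.  36.] -38.0
60 31 [-34.  34.] -38.0
75 33 [-36.  26.] -37.0
```

```bash
python3 -m pendant '[[[0,0,0,0,0,0,0.5],[0,0,0,0,0,0,0.5],[0,0,0,0,0,0,0.5],[0,0,0,0,0,0,0.5],[0,0,-10,0,0,0,0.5],[0,0,-20,0,0,0,0.5],[0,0,-35,0,0,0,0.5],[0,0,-40,0,0,0,0.5],[0,0,-20,0,0,0,0.5]]]'; python3 g.py .6853 .1716 .12 97.4
```

```text
time: 24.6
tcp_pos: [0.5348, -0.3248, 0.1235]
tcp_rot: [-179.9, 0.3, 174.9]
wrist_force: [0.9, -0.4, 0.9]
opening: 0.0426
grasp_force: 0.0
t 24.6 pos [ 0.5348 -0.3248  0.1235] rot [-179.9    0.3  174.9] q [ 32.  29.  -5.  97.   3.  53. 111.] open 0.0426 F [ 0.9 -0.4  0.9]
shift mm (cur axes) [-105.8  507.9    2.8] after turn [472.9 213.2   3.5] turn [0.002 0.006 1.353]
rows min 12.17868929646287 10.82240896777733
```

```bash
python3 -m pendant '[[[-7,34,0,0,0,0,0.6],[-8.2,40,0,0,0,0,0.6],[-8.2,40,0,0,0,0,0.6],[-8.2,40,0,0,0,0,0.6],[-8.2,40,0,0,0,0,0.6],[-8.2,40,0,0,0,0,0.6],[-8.2,40,0,0,0,0,0.6],[-8.2,40,0,0,0,0,0.6],[-8.2,40,0,0,0,0,0.6],[-8.2,40,0,0,0,0,0.6],[-8.2,40,0,0,0,0,0.6],[-8.2,40,0,0,0,0,0.6]]]'>/dev/null; python3 -m pendant '[[[-8.2,34,0,0,0,0,0.6],[0,0,0,0,0,0.123,0.6],[0,0,0,0,0,0.123,0.6],[0,0,0,0,0,0.123,0.6],[0,0,0,0,0,0.123,0.6],[0,0,0,0,0,0.123,0.6],[0,0,0,0,0,0.123,0.6],[0,0,0,0,0,0.123,0.6],[0,0,0,0,0,0.123,0.6],[0,0,0,0,0,0.123,0.6],[0,0,0,0,0,0.123,0.6],[0,0,0,0,0,0.123,0.6]]]'>/dev/null;  python3 -m pendant '[[[0,0,0,0,0,0,0.6],[0,0,0,0,0,0,0.6]]]'; python3 g.py .6853 .1716 -.022 97.4; python3 - <<'E'
from h import *
p,d=optics.camera("top");cv2.imwrite("pics/d1.png",cv2.resize(p[150:310,140:440,::-1],None,fx=2.6,fy=2.6))
C=cloud("top",d)
f=lambda u,v:np.median(C[int(150+v/2.6)-2:int(150+v/2.6)+3,int(140+u/2.6)-1:int(140+u/2.6)+2].reshape(-1,3),0).round(4)
Z=C[...,2]
for v in range(212,294,6): print(v,(Z[v,384:418:3]*1e3).round(0))
E
```

```text
time: 26.77
tcp_pos: [0.6827, 0.1733, 0.1188]
tcp_rot: [180.0, 0.0, 97.6]
wrist_force: [0.0, -0.5, 0.6]
opening: 0.0514
grasp_force: 0.0
t 26.8 pos [0.6827 0.1733 0.1188] rot [180.    0.   97.6] q [-22.  37.   8.  85.  -6.  58.  -5.] open 0.0514 F [ 0.  -0.5  0.6]
shift mm (cur axes) [ -2.    2.3 140.8] after turn [ -2.    2.4 140.8] turn [0.    0.    0.004]
rows min 3.3753999646714754 0.03127059651071465
212 [35. 35. 37. 35. 25. 24. 29. 33. 32. 32. 33. 33.]
218 [33. 28. 39. 37. 18. 30. 29. 20. 33. 34. 35. 33.]
224 [34. 31. 33. 22. 21. 28. 36. 25. 34. 28. 35. 37.]
230 [37. 33. 33. 16. 35. 30. 34. 20. 32. 32. 35. 29.]
236 [16. 22. 31. 17. 31. 31. 28. 20. 35. 33. 34. 31.]
242 [17. 15. 20. 17. 31. 35. 32. 16. 18. 15. 15. 22.]
248 [16. 15. 17. 32. 34. 17. 34. 16. 16. 17. 16. 24.]
254 [17. 15. 16. 34. 33. 12. 35. 31. 16. 16. 18. 31.]
260 [17.  8. 27. 33. 16. 14. 17. 32. 16. 12. 16. 38.]
266 [33. 25. 33. 32. 20. 24. 23. 33. 31. 34. 33. 31.]
272 [23. 24. 31. 24. 23. 22. 21. 31. 33. 32. 30. 36.]
278 [17. 30. 34. 21. 21. 17. 23. 28. 33. 31. 31. 36.]
284 [23. 33. 32. 23. 23. 19. 23. 30. 35. 35. 35. 37.]
290 [31. 36. 35. 37. 35. 33. 31. 35. 30. 35. 35. 33.]
```

View pics/d1.png

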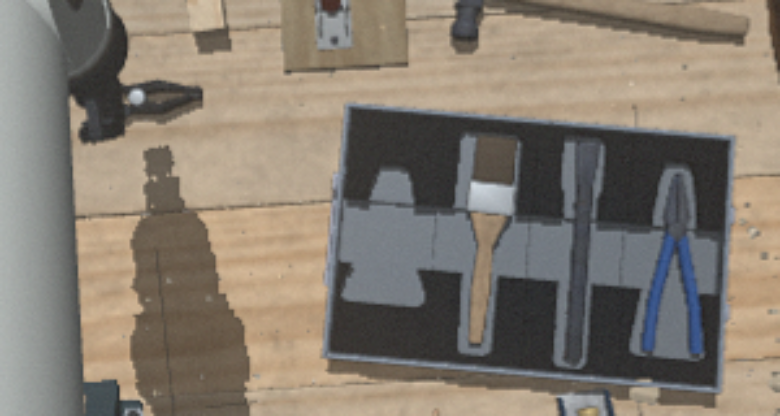

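The pliers are seated in their cut-out (crop 675,265), jaws up, tops level with the foam. Last is the clamp.

```bash
python3 -m pendant '[[[-2,2.3,30,0,0,0,0.6],[0,0,40,0,0,0,0.6],[0,0,35,0,0,0,0.6],[0,0,25,0,0,0,0.6],[0,0,10,0,0,0,0.6],[0,0,4,0,0,0,0.6],[0,0,0,0,0,0,0.6],[0,0,0,0,0,0,0.6]]]'; python3 -m pendant '[[[0,0,0,0,0,0,0],[0,0,0,0,0,0,0],[0,0,0,0,0,0,0],[0,0,0,0,0,0,0],[0,0,0,0,0,0,0],[0,0,0,0,0,0,0]]]' 35; python3 -m pendant '[[[0,0,-10,0,0,0,0],[0,0,-20,0,0,0,0],[0,0,-30,0,0,0,0],[0,0,-30,0,0,0,0],[0,0,-10,0,0,0,0],[0,0,0,0,0,0,0]]]'; python3 g.py .5571 -.0595 .075 174.7
```

```text
time: 27.48
tcp_pos: [0.6869, 0.1717, -0.0238]
tcp_rot: [179.8, -0.0, 97.4]
wrist_force: [0.3, -0.2, 0.6]
opening: 0.0513
grasp_force: 0.0
time: 27.98
tcp_pos: [0.6877, 0.1719, -0.0229]
tcp_rot: [179.7, -0.0, 97.4]
wrist_force: [0.4, 0.2, 6.2]
opening: 0.03
grasp_force: 33.2
time: 28.48
tcp_pos: [0.688, 0.1721, 0.079]
tcp_rot: [179.6, -0.1, 97.4]
wrist_force: [1.0, -0.0, -0.5]
opening: 0.0296
grasp_force: 33.1
t 28.5 pos [0.688  0.1721 0.079 ] rot [ 1.796e+02 -1.000e-01  9.740e+01] q [-21.  40.   8.  86.  -6.  54.  -4.] open 0.0296 F [ 1.  -0.  -0.5]
shift mm (cur axes) [-212.8 -159.7    2.6] after turn [ 109.  -242.7    4. ] turn [ 0.007  0.004 -1.349]
rows min 5.103568239148491 10.793673421834097
```

```bash
python3 -m pendant '[[[-30.4,-22.8,0,0,0,0,0],[-30.4,-22.8,0,0,0,0,0],[-30.4,-22.8,0,0,0,0,0],[-30.4,-22.8,0,0,0,0,0],[-30.4,-22.8,0,0,0,0,0],[-30.4,-22.8,0,0,0,0,0],[-30.4,-22.8,0,0,0,0,0],[0,0,0,0,0,-0.122,0],[0,0,0,0,0,-0.122,0],[0,0,0,0,0,-0.122,0],[0,0,0,0,0,-0.122,0],[0,0,0,0,0,-0.122,0]]]'>/dev/null; python3 -m pendant '[[[0,0,5,0,0,-0.122,0],[0,0,5,0,0,-0.122,0],[0,0,5,0,0,-0.122,0],[0,0,5,0,0,-0.122,0],[0,0,5,0,0,-0.122,0],[0,0,5,0,0,-0.122,0],[0,0,0,0,0,0,0],[0,0,0,0,0,0,0],[0,0,0,0,0,0,0]]]'; python3 g.py .5571 -.0595 .025 174.7; python3 hold.py -52;python3 - <<'E'
from h import *
p,d=optics.camera("side");cv2.imwrite("pics/d2.png",cv2.resize(p[130:260,220:400,::-1],None,fx=4.4,fy=4.4))
E
```

```text
time: 30.23
tcp_pos: [0.5536, -0.0602, 0.0437]
tcp_rot: [180.0, -0.1, 174.1]
wrist_force: [-0.4, 0.3, -1.9]
opening: 0.0303
grasp_force: 33.2
t 30.2 pos [ 0.5536 -0.0602  0.0437] rot [ 1.800e+02 -1.000e-01  1.741e+02] q [ 10.  30.  -9. 109.   7.  41.  82.] open 0.0303 F [-0.4  0.3 -1.9]
shift mm (cur axes) [-3.4  1.  18.7] after turn [-3.4  1.  18.7] turn [ 0.    -0.001 -0.011]
rows min 0.4481760063851898 0.08765442653071141
x ext [-51.9 -51.2  61.2  62.4]
-45 32 [-6.  5.] -37.0
-30 34 [-10.  11.] -39.0
30 58 [-12.  27.] -36.0
45 58 [-17.  34.] -36.0
60 36 [-22.  37.] -35.0
```

View pics/d2.png

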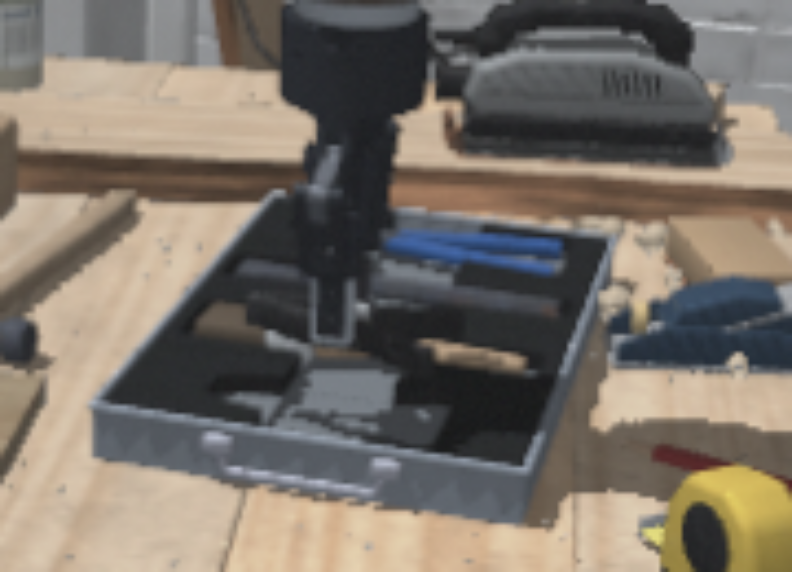

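The clamp is held level but sits about 3 mm along and about 2.5° askew in the fingers. I'll correct for that, then re-measure.

```bash
python3 -m pendant '[[[-6.4,-0.5,0,0,0,-0.056,0],[0,0,0,0,0,0,0],[0,0,0,0,0,0,0]]]'>/dev/null; python3 g.py .5571 -.0595 .025 174.7; python3 - <<'E'
from h import *
# clamp points in insert frame (origin clamp insert, yaw 84.7)
c=np.array([.5571,-.0595]);a=np.radians(84.7);ex=np.array([np.cos(a),np.sin(a)]);ey=np.array([-ex[1],ex[0]])
p,d=optics.camera("side");C=cloud("side",d).reshape(-1,3);z0=sensors.get_obs()["tcp_pos"][2]
X=(C[:,:2]-c)@ex*1e3;Y=(C[:,:2]-c)@ey*1e3;Z=C[:,2]-z0
m=(abs(X)<42)&(abs(Y)<80)&(Z>.024)&(Z<.05)
print("y ext",np.percentile(Y[m],[.5,1,99,99.5]).round(1))
for y in range(-55,60,10):
    q=X[m&(abs(Y-y)<4)]
    if len(q)>3:print(y,len(q),np.percentile(q,[3,97]).round(0))
E
```

```text
t 30.6 pos [ 0.561  -0.0613  0.0446] rot [180.    0.  177.4] q [ 11.  30. -10. 108.   7.  42.  85.] open 0.0299 F [ 0.7 -0.5 -0.9]
shift mm (cur axes) [ 4.   1.6 19.5] after turn [ 4.   1.4 19.6] turn [0.    0.001 0.047]
rows min 0.4688135877531001 0.3724763480602633
y ext [-54.6 -54.3  57.3  57.8]
-55 14 [-3.  5.]
-45 25 [-8.  6.]
-35 30 [-10.  12.]
-25 36 [-13.  14.]
-15 22 [11. 21.]
-5 25 [15. 29.]
5 55 [-22.  29.]
15 38 [-13.  16.]
25 41 [-15.  21.]
35 47 [-20.  28.]
45 54 [-26.  32.]
55 45 [-26.  34.]
```

Now centred within about 2 mm, so I'll lower it.

```bash
python3 -m pendant '[[[0,-0.5,15,0,0,0.01,0],[0,0,15,0,0,0,0],[0,0,10,0,0,0,0],[0,0,6,0,0,0,0],[0,0,2,0,0,0,0],[0,0,0,0,0,0,0],[0,0,0,0,0,0,0]]]'; python3 g.py .561 -.061 -.005 177
```

```text
time: 31.22
tcp_pos: [0.5602, -0.0618, -0.0033]
tcp_rot: [-180.0, -0.0, 176.9]
wrist_force: [-3.1, 0.3, 3.0]
opening: 0.0297
grasp_force: 33.1
t 31.2 pos [ 0.5602 -0.0618 -0.0033] rot [-180.    -0.   176.9] q [ 10.  35.  -9. 109.   8.  37.  84.] open 0.0297 F [-3.1  0.3  3. ]
shift mm (cur axes) [-0.7  0.9  1.7] after turn [-0.7  0.9  1.7] turn [-0.    -0.001 -0.002]
rows min 0.04193148830167949 0.017372647002269575
```

Light contact near the expected depth. I'll release, retreat and clear the view for a final check.

```bash
python3 -m pendant '[[[0,0,0.5,0,0,0,0],[0,0,0,0,0,0,0.5],[0,0,0,0,0,0,0.5],[0,0,0,0,0,0,0.5],[0,0,0,0,0,0,0.5],[0,0,-10,0,0,0,0.5],[0,0,-20,0,0,0,0.5],[0,0,-35,0,0,0,0.5],[0,0,-40,0,0,0,0.5],[0,0,-20,0,0,0,0.5]]]'; python3 -m pendant '[[[0,30,0,0,0,0,0.5],[0,40,0,0,0,0,0.5],[0,40,0,0,0,0,0.5],[0,40,0,0,0,0,0.5],[0,40,0,0,0,0,0.5],[0,40,0,0,0,0,0.5],[0,20,0,0,0,0,0.5],[0,0,0,0,0,0,0.5],[0,0,0,0,0,0,0.5]]]'; python3 - <<'E'
from h import *
p,d=optics.camera("top");cv2.imwrite("pics/e1.png",cv2.resize(p[184:306,260:430,::-1],None,fx=4.6,fy=4.6,interpolation=cv2.INTER_CUBIC))
Cs=[cloud("top",optics.camera("top")[1]) for _ in range(5)]
Z=np.median([c[...,2] for c in Cs],0);X=Cs[0]
P=X.reshape(-1,3)[:,:2];z=Z.ravel()
a=np.radians(84.7);ex=np.array([np.cos(a),np.sin(a)]);ey=np.array([-ex[1],ex[0]])
hsv=cv2.cvtColor(p,cv2.COLOR_RGB2HSV)
for n,c,t in (("clamp",(.5571,-.0595),21),("brush",(.549,-.1471),15),("chisel",(.5408,-.2347),16),("pliers",(.5327,-.3223),12)):
    u=(P-c)@ex*1e3;v=(P-c)@ey*1e3
    print(n,"expect top",18+t,"foam",(np.median(z[(abs(u)>36)&(abs(u)<41)&(abs(v)<105)&(abs(v)>70)])*1e3).round(1),end=" ")
    for y in (-80,-60,-45,-15,0,15,45,60,80):
        q=z[(abs(u)<30)&(abs(v-y)<3)]*1e3;print(y,np.percentile(q,92).round(0),end="; ")
    print()
E
```

```text
time: 32.05
tcp_pos: [0.5629, -0.0619, 0.1257]
tcp_rot: [-180.0, 0.3, 176.9]
wrist_force: [1.0, -1.5, 0.6]
opening: 0.0428
grasp_force: 0.0
time: 32.8
tcp_pos: [0.5736, 0.1899, 0.1213]
tcp_rot: [180.0, 0.0, 177.1]
wrist_force: [0.3, -0.2, 0.5]
opening: 0.0428
grasp_force: 0.0
clamp expect top 39 foam 33.3 -80 36.0; -60 35.0; -45 39.0; -15 40.0; 0 42.0; 15 39.0; 45 39.0; 60 23.0; 80 568.0; 
brush expect top 33 foam 33.3 -80 36.0; -60 36.0; -45 38.0; -15 36.0; 0 35.0; 15 36.0; 45 35.0; 60 36.0; 80 36.0; 
chisel expect top 34 foam 33.4 -80 34.0; -60 36.0; -45 36.0; -15 36.0; 0 37.0; 15 36.0; 45 36.0; 60 37.0; 80 36.0; 
pliers expect top 30 foam 33.5 -80 35.0; -60 34.0; -45 34.0; -15 33.0; 0 33.0; 15 33.0; 45 34.0; 60 33.0; 80 33.0;
```

View pics/e1.png

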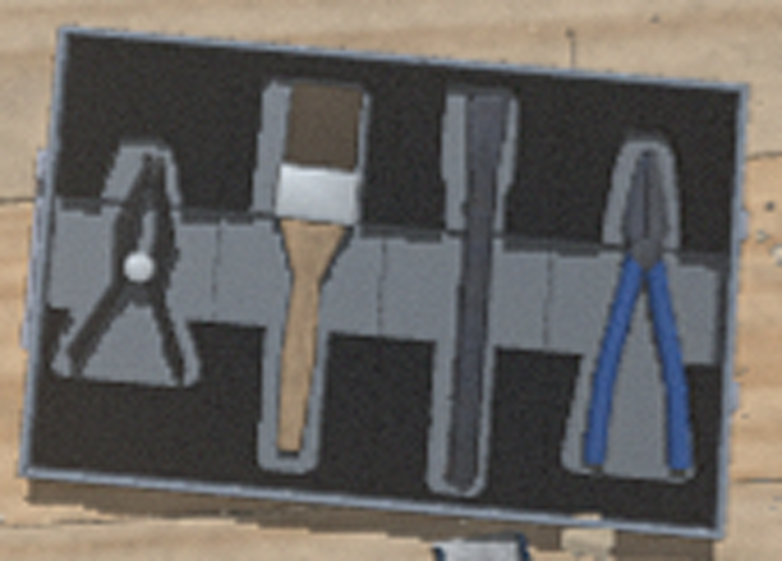

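All four tools lie inside their outlines, and their heights match being fully down. Handing in.

```bash
python3 -c "
from rig import bot
print(bot.sign_off())"
```

```text
the job is handed in; nothing more can be done
None
```

The chisel came out of the brush's cut-out first; the final picture and depth readings show all four tools lying flat and fully down in their own cut-outs, and the job was handed in at about 33 s.

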